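# Pack the column cell, clamp its head

### The job

Load every copper slug on the blotter into the clear column of the cell and ram them with the packing rod until the floating piston under them bottoms out firmly on the column floor, then stand the rod back upright in its stand. Then swing the bridge across the column until it is fully home against its stop, and wind the handwheel clockwise, stiffening as it clamps the sealing pad on the column, until it comes up firm against its stop. Do not knock over or shove the beaker, jar or bottle.

Things in the scene. Friction and masses are not known exactly. Their poses are not given: they have to be found in the camera images.
- cell: Column cell fixed to the bench: blue base plate 260 (x) x 130 (y) x 8 mm, origin in the middle of its underside, below the axis of the clear upright column (33 mm outside); x axis from the column to the pivot post, z up. A 24 mm pivot post stands at x = +85 mm, 176 mm high; a keeper (stop post and hook, 16 x 42 mm, top 202 mm above the bench) at x = -65 mm, y = +7 mm
- column_mouth (a point): centre of the column's open rim, on the bore axis, 160 mm above the bench; about 36 mm inside and 43 mm outside diameter here, narrowing to the 24 mm bore 6 mm farther down
- column_floor (a point): centre of the bore's flat floor, on the bore axis, 15 mm above the bench; axes as the cell's. Slugs and bore are smooth (friction about 0.15)
- piston (a joint): height of the floating piston above the bore floor, m: a dark plug with two red O-rings that fills the bore, 12 mm thick; 0 = bottomed on the floor. Starts at 0.058 to 0.066, held by the 9 N drag of its O-rings (it stays where it is left), so that two to four slugs dropped in stand on it inside the column and have to be rammed down with it
- bridge (a joint): angle of the swing bridge, a blue beam 26 mm wide, top 192 mm above the bench, on the pivot post (vertical axis); 0 = closed, home against its stop, beam over the column along the cell's -x; grows to 1.9 as it swings open, anticlockwise from above, to the cell's -y side. Starts at 1.4 to 1.75, stays where it is left, needs about 0.15 N m
- bridge_handle (a point): grip point of the black upright handle at the free end of the bridge: a 16 mm cylinder from 192 to 252 mm above the bench, this point on its axis 230 mm above the bench and 178 mm from the pivot axis
- bridge_pivot (a point): point on the vertical pivot axis of the bridge, 192 mm above the bench
- handwheel (a joint): turn of the handwheel, rad, growing clockwise from above; starts at 0 to 1.2 and must be wound over several grasps. It turns against about 0.7 N m of friction plus 0.1 N m per rad of spring load (about 1.2 N m in all near the end), stays where it is left, and comes up dead firm on its stop collar at 5.2. The screw sinks 0.6 mm per rad
- wheel_centre (a point): centre of the handwheel, on its vertical axis at mid rim: black rim 56 mm outside diameter, 14 mm thick, on the bridge 85 mm from the pivot axis (over the column when closed); 241 mm above the bench at 0 rad. The beam's top is 49 mm below this point (at 0 rad), the bridge handle's axis 93 mm away along the beam
- packing_rod: packing rod, 160 g, 188 mm long: white shank 16 mm diameter and 136 mm long, then a blue handle 26 mm diameter and 52 mm long with a thin steel ring at its foot. Origin at the centre of its flat lower end, z along the rod to the handle. Starts upright in its stand, lower end 12 mm above the bench
- rod_stand: fixed rod stand: steel foot 90 mm diameter, 10 mm thick, with an upright aluminium socket, bore 20 mm, floor 12 mm and flared mouth (about 32 mm) 74 mm above the bench. Origin on the socket axis at bench level
- slug0: copper slug: cylinder 22 mm diameter, 16 mm high, edges chamfered 2 mm, 54 g, origin at its centre, z along its axis; stands on the blotter. All slugs are alike; 2 to 4 of the four are there
- slug1: copper slug: cylinder 22 mm diameter, 16 mm high, edges chamfered 2 mm, 54 g, origin at its centre, z along its axis; stands on the blotter. All slugs are alike; 2 to 4 of the four are there
- slug2: copper slug: cylinder 22 mm diameter, 16 mm high, edges chamfered 2 mm, 54 g, origin at its centre, z along its axis; stands on the blotter. All slugs are alike; 2 to 4 of the four are there
- slug3: copper slug: cylinder 22 mm diameter, 16 mm high, edges chamfered 2 mm, 54 g, origin at its centre, z along its axis; stands on the blotter. All slugs are alike; 2 to 4 of the four are there
- blotter: paper sheet 300 (x) x 210 (y) mm on the bench under the slugs, 0.7 mm thick, origin at its centre
- beaker: bystander: glass beaker 68 mm diameter, 90 mm high, origin at the centre of its underside; z up
- reagent_jar: bystander: amber jar 60 mm diameter, 85 mm high, origin at the centre of its underside; z up
- wash_bottle: bystander: white bottle 60 mm diameter, 160 mm high, origin at the centre of its underside; z up

How it is judged:
On the way, in this order (a step that is already met when the one before it is completed fails the run):
1. all the slugs are in the column, the piston under them is bottomed (within 2 mm) and the rod is pressed firmly (over 9 N) on the stack (horizontal distance between each of slug0, slug1, slug2, slug3 and column_floor below 0.004 m and z of each of slug0, slug1, slug2, slug3 in the frame of column_floor below 0.072 m and angle between the z axis of each of slug0, slug1, slug2, slug3 and the z axis of cell, either way round below 0.12 rad and value of joint piston below 0.002 m and (contact force between packing_rod and slug0 above 9 N or contact force between packing_rod and slug1 above 9 N or contact force between packing_rod and slug2 above 9 N or contact force between packing_rod and slug3 above 9 N)), for 0.1 s.
2. the bridge is swung home over the column (within 0.05 rad of its stop) (value of joint bridge below 0.05 rad), for 0.2 s.
3. the handwheel is wound firm: within 0.3 rad of its stop at 5.2 (value of joint handwheel above 4.9 rad and value of joint bridge below 0.05 rad), for 0.2 s.
At the end, for the whole second after the job is handed in: Every slug is in the column, square (0.12 rad) and within 4 mm of its axis, on the piston bottomed within 2 mm; the rod stands upright (0.15 rad) in its stand, lower end below 20 mm; the bridge is within 0.05 rad of closed; the handwheel is within 0.3 rad of its stop at 5.2 (all of step 3 and horizontal distance between each of slug0, slug1, slug2, slug3 and column_floor below 0.004 m and z of each of slug0, slug1, slug2, slug3 in the frame of column_floor below 0.072 m and angle between the z axis of each of slug0, slug1, slug2, slug3 and the z axis of cell, either way round below 0.12 rad and value of joint piston below 0.002 m and horizontal distance between packing_rod and rod_stand below 0.008 m and height (world z) of packing_rod below 0.02 m and angle between packing_rod's own z axis and vertical below 0.15 rad and linear speed of packing_rod below 0.02 m/s); the robot touches nothing.
It fails at once if the beaker is knocked over or shoved more than 4 cm (distance of beaker from where it was at the start of the episode above 0.04 m or angle between beaker's own z axis and vertical above 0.5 rad).
It fails at once if the reagent jar is knocked over or shoved more than 4 cm (distance of reagent_jar from where it was at the start of the episode above 0.04 m or angle between reagent_jar's own z axis and vertical above 0.5 rad).
It fails at once if the wash bottle is knocked over or shoved more than 4 cm (distance of wash_bottle from where it was at the start of the episode above 0.04 m or angle between wash_bottle's own z axis and vertical above 0.5 rad).
Of slug0, slug1, slug2, slug3 only 2 to 4 are there at a start; the rules pass over those that are not, and their reading is None.
At some moment in a run one of slug0, slug1, slug2, slug3 may be knocked a few centimetres aside while the robot is not near it.
It also fails if it takes over 210 s, if anything falls off the work surface, if the arm or the gripper's body presses on something with over 40 N, if the wrist force passes 120 N, or if a joint passes its speed limit or range.

### The arm

A 6-joint arm with a two-finger parallel gripper is mounted at the origin on the work surface. World frame = base frame: x ahead of the robot, y to its left, z up, the work surface at z = 0. Lengths are in m, angles in rad, forces in N, time in s.
With the tool pointing down it reaches from about 0.35 to 0.975 m from the base axis. Payload 4.9 kg.
Tool frame: the origin (TCP) lies at the very end of the fingers, on their centre line; the grasp point (between the pads) lies 19 mm behind it; z points along the fingers, y is the direction in which the jaws open and shut (so a half turn about z gives the same grasp; the last joint's range is limited). The gripper opens to 85 mm and grips with 20 to 120 N. Pads are 22 mm wide; open, the fingers measure 114 mm over their backs; the gripper's body (76 mm by 85 mm) begins 54 mm behind the grasp point. The pads swing forward as they close: fully open they stand 13 mm farther back than shut.
Start: joints at [-1.335, 0.053, 1.613, -0, 1.476, -0.119], TCP at [0.217, -0.586, 0.231] pointing down, gripper open.
Joint ranges: [-3.01, 3.01], [-1.01, 2.22], [0.06, 2.58], [-1.02, 4.17], [0.09, 2.62], [-3.14, 3.14]. Speed limits (rad/s): [2.57, 2.57, 3.14, 3.14, 3.14, 3.14].

### API

Orientations are given as a unit quaternion [w, x, y, z].
In Python, from plant import state, grab_frame, camera_model, job_done, search_frame, masks_of, place_of gives the robot as it stands.
- The arm moves only by the tool drive_tool, never from a script. Its argument "series" is a list of rows, each a list of 2 entries, a list of its own where there are three numbers: the shift along the world's x, y, z in m, then the turn, a rotation vector about the world's x, y, z in degrees. A call has 1 to 8 rows; each row is the pose to reach, as a shift and turn from the pose commanded when the call began; what a row does not reach only later rows make up. A row lasts 1/10 s, in which the tool goes at most 50 mm and 8.59 degrees, less where a joint would pass 70% of its speed; a pose out of reach is approached as far as the arm can. A call with a gripper value outside its range is refused whole. "fingers" is the closure, from -1 (fully open) to 1 (shut), so that 0 is half open, set as the call begins (left out, the last holds). The fingers move at their own pace and stop on an object; the grip force is fixed at half the most. Time passes only in rows, so rows that repeat a pose let the fingers close. It gives the time, the measured TCP pose, the force and the opening at its end, in the units of the state.
- state(): the state, without advancing time (a new reading comes with each control period).
- grab_frame(name): name is "scene" or "top"; returns the picture (400x640x3 uint8, red, green, blue); there is no depth.
- camera_model(name): a dict with "fovy" (degrees; the focal length in pixels is half the picture's height over the tangent of half this angle, whatever the lens; pixels are square), "cx", "cy" (the principal point, pixels), "rvec" (rotation vector, rad) and "tvec" (3), from world to camera coordinates, as OpenCV has them. Camera axes: x right, y down, z forward; pixel columns grow to the right and rows downward; lengths in m; the calibration is good to about 2 mm. A picture is of the moment at which its call begins. camera_model takes no time and is no camera call.
- job_done(): hands the job in, once; it reports no verdict.
Trained networks look in the newest picture that a camera, given by its name, has taken for a name from the list of things; names that differ only in an ending like _2 or _b are one class to them, and where a whole thing is asked for, a point or a joint stands for the part that bears it (a point fixed in the world has none). Each returns a list of dicts, best first, with "confidence" (0 to 1); they miss things now and then, are a little off and sometimes report something else, mostly with a low value. They report only what shows in the picture. A call takes as long as a camera call.
- search_frame(camera, name): "location" ([x, y, z] in m, in world coordinates, good to about 4 mm: the middle of the surface that is visible of it).
- masks_of(camera, name): "pixels" (400x640 bool, what is visible of it).
- place_of(camera, name): "location" ([x, y, z] in m, in world coordinates, good to about 4 mm: a listed point, or the origin of a listed thing).
The state is a dict: "time": time; "joint_pos": joint angles; "joint_vel": joint speeds; "joint_efforts": joint torques, N m; "tool_pos": TCP position; "tool_rot": TCP orientation; "contact_force": force on the tool from outside, world axes, zero at the start; "ft_torque": the same for the moment, N m; "gripper_width": opening from 0.0 (shut) to 1.0 (fully open).
Only numpy, scipy, OpenCV 4.12 (cv2) and the standard library are available. Lean on these libraries where they do the work, as an engineer would, in place of code of your own. Each camera call takes 0.05 s, during which the arm holds its last target.

## Working session

There is one attempt and no reset: what is moved stays moved. The work goes in short steps, Python scripts to look and compute and a tool call to move; the robot and the scene stay as the last step left them, time stands still between calls to the robot, and variables do not carry over. Pictures are saved under pics/ and viewed, and the job is handed in when it is done.

Besides the shell and the picture viewer there is one more tool, called after ">>>" as a command line: name --argument value ..., lists and objects as JSON in quotes. drive_tool: Moves the arm, as the interface text tells. Its arguments: {"type":"object","properties":{"series":{"type":"array","items":{"type":"array"}},"fingers":{"type":"number"}},"required":["series"]}

```bash
ls; mkdir -p pics; python3 - <<'E'
from plant import *
import cv2
print(state())
for c in("scene","top"):
    im=grab_frame(c); cv2.imwrite(f"pics/{c}0.png",im[:,:,::-1]); print(c,camera_model(c))
for c in("scene","top"):
  for n in["cell","column_mouth","slug0","packing_rod","rod_stand","bridge_handle","bridge_pivot","wheel_centre","beaker","reagent_jar","wash_bottle","blotter"]:
    print(c,n,[( [round(float(v),4) for v in d["location"]],round(d["confidence"],2)) for d in place_of(c,n)])
print(state()["time"])
E
```

```text
pics
{'time': 0.0, 'joint_pos': array([-1.33498835e+00,  5.33468840e-02,  1.61431395e+00,  1.23021032e-05,
        1.47596973e+00, -1.18979092e-01]), 'joint_vel': array([-1.92964892e-04,  5.31484272e-04,  1.57133484e-03, -8.32428954e-05,
       -6.04975599e-04, -2.34840289e-04]), 'joint_efforts': array([ 2.50137109e-04, -3.93683088e+01, -3.70175314e+01, -1.63392447e-04,
        6.89040899e-03, -3.03041453e-06]), 'tool_pos': array([ 0.21698854, -0.58545958,  0.23005727]), 'tool_rot': array([-1.01757823e-03,  9.84306577e-01,  1.76463943e-01, -5.33756861e-05]), 'contact_force': array([ 0.19461681, -0.68559927, -0.29846973]), 'ft_torque': array([0.0063763 , 0.01298051, 0.01485436]), 'gripper_width': 1.0025465813155463}
scene {'fovy': 44.401892740935324, 'cx': 322.2743156754808, 'cy': 208.85162447116727, 'rvec': array([ 2.23595086,  1.04739827, -0.36270429]), 'tvec': array([-0.29614962, -0.21522817,  1.56570805])}
top {'fovy': 48.00720114769448, 'cx': 320.28885470185935, 'cy': 202.00341061679384, 'rvec': array([ 2.07642609, -2.10780747,  0.24763911]), 'tvec': array([-0.02627961,  0.554080
[... 890 characters left out ...]
)]
top column_mouth []
top slug0 [([0.5828, -0.2161, 0.2295], 0.7), ([0.4401, 0.1897, 0.008], 0.38), ([0.5298, 0.1989, 0.0074], 0.37)]
top packing_rod [([0.444, -0.2624, 0.014], 0.75), ([0.5223, -0.0337, 0.1638], 0.24)]
top rod_stand [([0.4449, -0.2725, 0.0007], 0.64), ([0.5222, -0.0402, 0.0137], 0.3)]
top bridge_handle [([0.583, -0.2146, 0.2261], 0.85)]
top bridge_pivot [([0.6109, -0.0421, 0.1922], 0.71)]
top wheel_centre [([0.6002, -0.1279, 0.2433], 0.87)]
top beaker [([0.4091, -0.1486, -0.0001], 0.71)]
top reagent_jar [([0.6581, 0.2168, 0.0003], 0.93)]
top wash_bottle [([0.5993, -0.3728, -0.0004], 0.83)]
top blotter [([0.4862, 0.2439, 0.0055], 0.82), ([0.5836, -0.2153, 0.2287], 0.36)]
1.3
```

View pics/scene0.png

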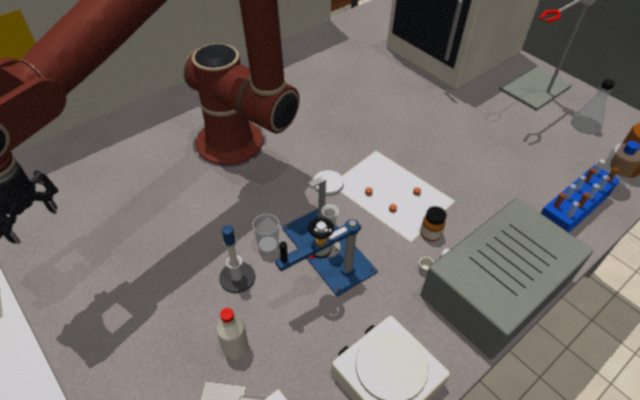

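View pics/top0.png

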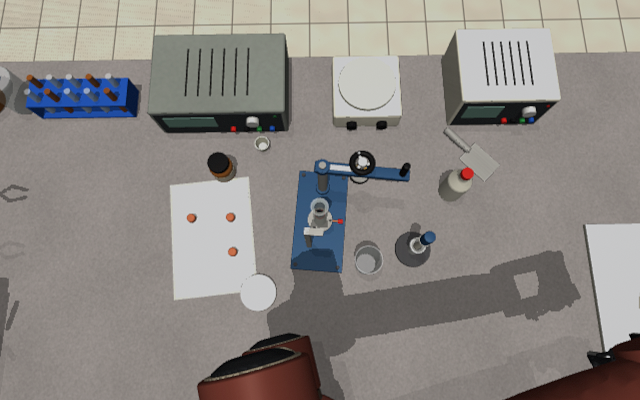

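```bash
cat > h.py <<'E'
import numpy as np, cv2
from plant import *
def cm(c):
    m=camera_model(c); f=200/np.tan(np.radians(m["fovy"])/2)
    K=np.array([[f,0,m["cx"]],[0,f,m["cy"]],[0,0,1]]); R=cv2.Rodrigues(m["rvec"])[0]; return K,R,m["tvec"]
def proj(c,P):
    K,R,t=cm(c); q=(K@(R@np.atleast_2d(P).T+t[:,None])).T; return q[:,:2]/q[:,2:]
def ray(c,uv,z):
    K,R,t=cm(c); o=-R.T@t; d=R.T@np.linalg.inv(K)@np.array([uv[0],uv[1],1.]); return o+d*(z-o[2])/d[2]
def tri(uvs,uvt):
    Ps=[];
    for c in("scene","top"):
        K,R,t=cm(c); Ps.append(K@np.c_[R,t])
    X=cv2.triangulatePoints(Ps[0],Ps[1],np.array(uvs,float),np.array(uvt,float)).ravel(); return X[:3]/X[3]
def crop(c,im,x0,y0,x1,y1,s,name):
    cv2.imwrite(f"pics/{name}.png",cv2.resize(im[y0:y1,x0:x1,::-1],None,fx=s,fy=s,interpolation=cv2.INTER_CUBIC))
E
python3 - <<'E'
from h import *
S=cv2.imread("pics/scene0.png")[:,:,::-1];T=cv2.imread("pics/top0.png")[:,:,::-1]
crop("scene",S,210,160,390,300,4,"sc1"); crop("top",T,280,140,450,280,4,"tc1")
for c,im in(("scene",S),("top",T)):
    h=cv2.cvtColor(im,cv2.COLOR_RGB2HSV)
    m=((h[...,0]<12)&(h[...,1]>110)&(h[...,2]>90)).astype(np.uint8)
    n,l,st,ce=cv2.connectedComponentsWithStats(m)
    for i in range(1,n):
        if st[i,4]>15:
            print(c,ce[i].round(1),st[i,4],ray(c,ce[i],0.012 if c=="scene" else 0.015).round(4))
E
```

```text
scene [56.9 41.6] 3087 [-0.8933 -0.2067  0.012 ]
scene [550.8  14.5] 177 [0.1938 1.5131 0.012 ]
scene [ 5.  59.8] 44 [-0.888  -0.4019  0.012 ]
scene [236.8  73.5] 279 [-0.2816  0.2171  0.012 ]
scene [256.4 134.2] 149 [0.037  0.0793 0.012 ]
scene [203.3 146.6] 231 [-0.0192 -0.0826  0.012 ]
scene [368.4 190.9] 34 [0.4437 0.1877 0.012 ]
scene [416.5 190.5] 32 [0.5314 0.2974 0.012 ]
scene [392.5 207.5] 32 [0.533  0.1964 0.012 ]
scene [226.5 314.6] 167 [ 0.5188 -0.3463  0.012 ]
top [503.6 120. ] 25 [ 0.7868 -0.5334  0.015 ]
top [233.1 128.4] 25 [0.7747 0.1981 0.015 ]
top [467.2 172.9] 118 [ 0.6389 -0.4214  0.015 ]
top [229.7 216.8] 51 [0.5308 0.1992 0.015 ]
top [190.5 217.6] 53 [0.5303 0.2999 0.015 ]
top [337.7 220.8] 22 [ 0.5159 -0.0784  0.015 ]
top [232.2 251.4] 56 [0.4413 0.1897 0.015 ]
top [251.9 386.9] 1907 [0.1205 0.1331 0.015 ]
top [635.2 396.7] 49 [ 0.0872 -0.7624  0.015 ]
```

View pics/sc1.png

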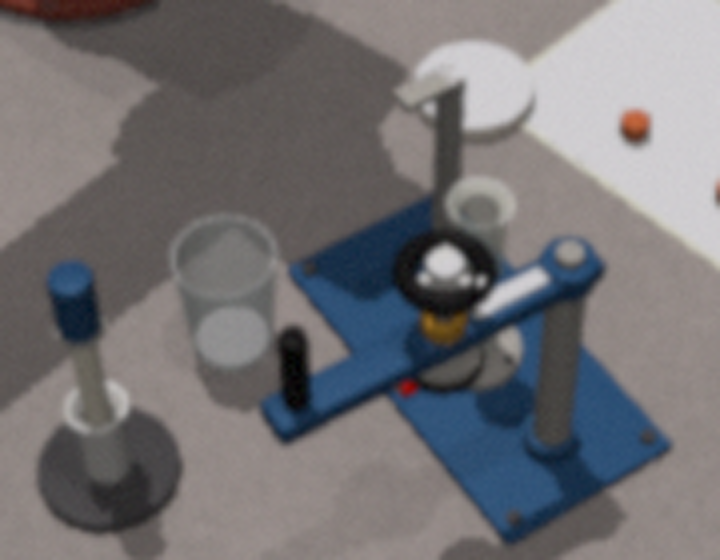

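View pics/tc1.png

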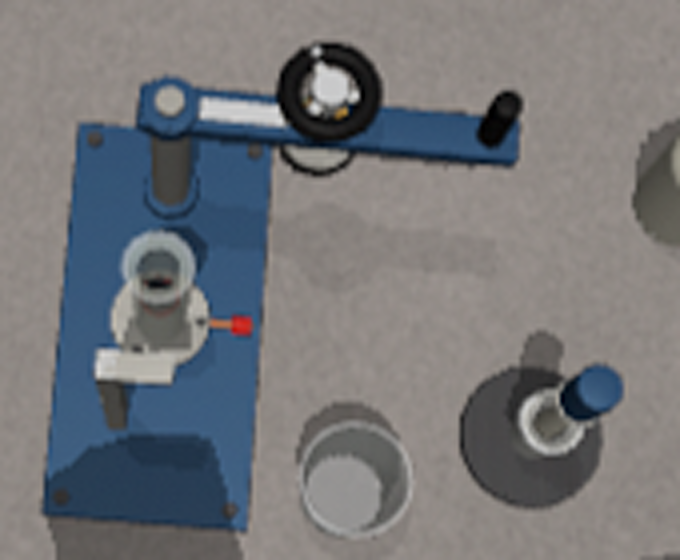

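```bash
python3 - <<'E'
from h import *
t=lambda x,y:(280+x/4-.375,140+y/4-.375)
s=lambda x,y:(210+x/4-.375,160+y/4-.375)
print("rim tri",tri(s(480,206),t(159,267)),ray("top",t(159,267),.16),ray("scene",s(480,206),.16))
q=[ray("top",t(*p),.008) for p in((95,139),(255,151),(229,510),(60,497))]
print(np.array(q).round(4),np.mean(q,0)); a=(q[0]+q[1]-q[2]-q[3]); print("yaw",np.degrees(np.arctan2(a[1],a[0])))
print("stand mouth",tri(s(97,406),t(552,422)),ray("top",t(552,422),.074),ray("scene",s(97,406),.074))
print("stand foot top",ray("top",t(532,437),.01),ray("scene",s(110,462),.01))
print("rod top",tri(s(71,275),t(596,388)),ray("top",t(596,388),.2))
print("handle top",tri(s(293,333),t(511,101)),ray("top",t(511,101),.252),ray("scene",s(293,333),.252))
print("pivot top",ray("top",t(171,100),.196),ray("scene",s(571,252),.196))
print("wheel",ray("top",t(329,90),.248),ray("scene",s(446,265),.248))
E
```

```text
rim tri [ 0.52117203 -0.03285689  0.15721325] [ 0.52069342 -0.03262196  0.16      ] [ 0.52278636 -0.03468686  0.16      ]
[[ 0.644   0.0092  0.008 ]
 [ 0.634  -0.0964  0.008 ]
 [ 0.3986 -0.0738  0.008 ]
 [ 0.4084  0.0326  0.008 ]] [ 0.52123228 -0.03207296  0.008     ]
yaw -5.569044252739414
stand mouth [ 0.44202074 -0.26634774  0.07304678] [ 0.44183292 -0.2662302   0.074     ] [ 0.44269246 -0.26655422  0.074     ]
stand foot top [ 0.44155855 -0.26662974  0.01      ] [ 0.44179315 -0.26530214  0.01      ]
rod top [ 0.44159059 -0.26466051  0.19878491] [ 0.4417326  -0.26381285  0.2       ]
handle top [ 0.58474528 -0.21733742  0.25373464] [ 0.58517749 -0.21789331  0.252     ] [ 0.58379001 -0.21644103  0.252     ]
pivot top [ 0.6073511  -0.04076758  0.196     ] [ 0.60348642 -0.0378053   0.196     ]
wheel [ 0.59411934 -0.1236227   0.248     ] [ 0.59697188 -0.12572022  0.248     ]
```

>>> drive_tool --series '[[[0,0,0.05],[0,0,0]],[[0,0,0.1],[0,0,0]],[[0.01,0.02,0.14],[0,0,-6]],[[0.026,0.062,0.14],[0,0,-12]],[[0.043,0.104,0.14],[0,0,-18]],[[0.06,0.146,0.14],[0,0,-25]],[[0.076,0.188,0.14],[0,0,-25]],[[0.093,0.23,0.14],[0,0,-25]]]' --fingers -1

```text
time: 2.1
tool_pos: [0.3104, -0.3544, 0.3714]
tool_rot: [0.0, 0.999, -0.041, 0.0]
contact_force: [0.4, 0.1, -0.1]
gripper_width: 1.003
```

>>> drive_tool --series '[[[0.018,0.045,0],[0,0,0]],[[0.036,0.09,0],[0,0,0]],[[0.054,0.135,0],[0,0,0]],[[0.072,0.18,0],[0,0,0]],[[0.09,0.225,0],[0,0,0]],[[0.108,0.27,0],[0,0,0]],[[0.126,0.315,0],[0,0,0]],[[0.144,0.36,0],[0,0,0]]]' --fingers -0.2

```text
time: 2.9
tool_pos: [0.4544, 0.006, 0.3717]
tool_rot: [0.0, 0.999, -0.041, 0.001]
contact_force: [1.2, 0.1, 0.2]
gripper_width: 0.602
```

```bash
cat >> h.py <<'E'
def slugs(tag=None):
    out={}
    for c in("scene","top"):
        im=grab_frame(c)
        if tag: cv2.imwrite(f"pics/{c}{tag}.png",im[:,:,::-1])
        h=cv2.cvtColor(im,cv2.COLOR_RGB2HSV)
        m=((h[...,0]<12)&(h[...,1]>110)&(h[...,2]>90)).astype(np.uint8)
        n,l,st,ce=cv2.connectedComponentsWithStats(m)
        for i in range(1,n):
            p=ray(c,ce[i],0.012 if c=="scene" else 0.015)
            if 9<st[i,4]<200 and .3<p[0]<.7 and .05<p[1]<.45: print(c,ce[i].round(1),st[i,4],p.round(4))
def st():
    s=state(); R=cv2.Rodrigues(np.zeros(3))[0]
    from scipy.spatial.transform import Rotation as Ro
    q=s["tool_rot"]; r=Ro.from_quat([q[1],q[2],q[3],q[0]]).as_matrix()
    print("t",round(s["time"],2),"pos",s["tool_pos"].round(4),"yawx",np.degrees(np.arctan2(r[1,0],r[0,0])).round(1),"z",r[:,2].round(3),"F",s["contact_force"].round(1),"T",s["ft_torque"].round(2),"w",round(s["gripper_width"],3),"q",np.degrees(s["joint_pos"]).round(0))
E
python3 -c "
from h import *
slugs('1'); st()"
```

```text
scene [368.4 190.9] 34 [0.4438 0.1877 0.012 ]
scene [416.6 190.5] 31 [0.5317 0.2975 0.012 ]
scene [392.5 207.6] 33 [0.5332 0.1961 0.012 ]
top [278.4 201.5] 97 [0.5694 0.0742 0.015 ]
top [283.5 209. ] 10 [0.5492 0.0608 0.015 ]
top [190.5 217.6] 53 [0.5303 0.2999 0.015 ]
t 3.0 pos [0.4548 0.0088 0.3712] yawx -4.2 z [-0.     0.002 -1.   ] F [-0.3 -0.5 -0.4] T [-0.03 -0.02 -0.03] w 0.597 q [ -8. -23. 102.   0. 101.  86.]
```

>>> drive_tool --series '[[[0.018,0.045,0],[0,0,0]],[[0.036,0.09,0],[0,0,0]],[[0.054,0.135,-0.02],[0,0,0]],[[0.072,0.175,-0.05],[0,0,0]],[[0.077,0.189,-0.095],[0,0,0]],[[0.077,0.189,-0.145],[0,0,0]],[[0.077,0.189,-0.195],[0,0,0]],[[0.077,0.189,-0.24],[0,0,0]]]'

```text
time: 3.8
tool_pos: [0.5308, 0.1924, 0.1291]
tool_rot: [0.0, 0.999, -0.041, -0.0]
contact_force: [0.1, 0.6, -0.4]
gripper_width: 0.595
```

```bash
python3 -c "
from h import *
slugs('2'); st()
S=cv2.imread('pics/scene2.png')[:,:,::-1];crop('s',S,320,120,480,240,5,'c2')"
```

```text
scene [368.5 190.8] 33 [0.4436 0.1881 0.012 ]
scene [416.6 190.7] 32 [0.532 0.297 0.012]
scene [392.4 207.7] 33 [0.5333 0.1958 0.012 ]
top [198.3 195.5] 75 [0.5888 0.283  0.015 ]
top [198.4 202.3] 10 [0.5705 0.2817 0.015 ]
top [232.2 251.4] 56 [0.4413 0.1897 0.015 ]
t 3.9 pos [0.5256 0.1911 0.123 ] yawx -4.7 z [-0.015 -0.004 -1.   ] F [-1.2 -0.8 -0.3] T [0.   0.02 0.01] w 0.599 q [ 12.  -0. 106.  -0.  75. 107.]
```

View pics/c2.png

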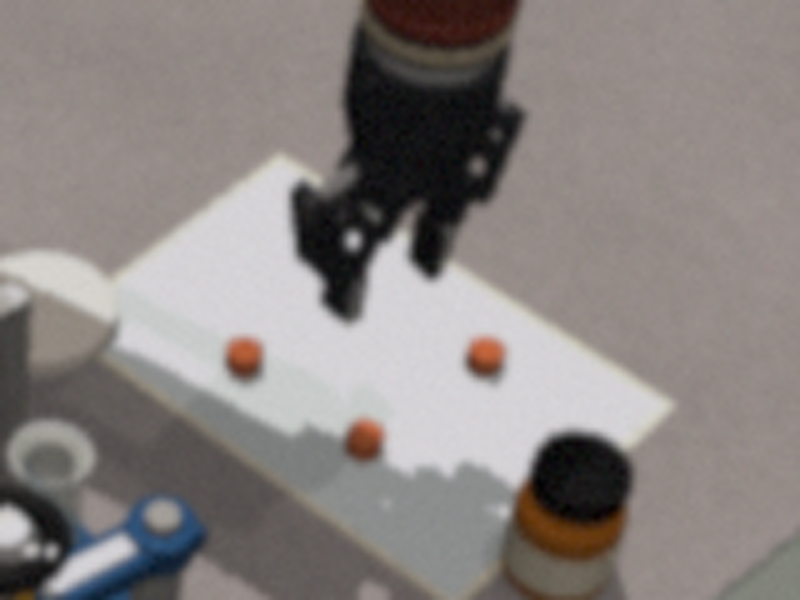

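>>> drive_tool --series '[[[0.001,0.0045,-0.04],[0,0,0]],[[0.001,0.0045,-0.08],[0,0,0]],[[0.001,0.0045,-0.1],[0,0,0]],[[0.001,0.0045,-0.11],[0,0,0]],[[0.001,0.0045,-0.11],[0,0,0]],[[0.001,0.0045,-0.11],[0,0,0]]]'

```text
time: 4.5
tool_pos: [0.5342, 0.1977, 0.0239]
tool_rot: [-0.001, 0.999, -0.041, 0.002]
contact_force: [0.9, -0.6, -0.8]
gripper_width: 0.6
```

```bash
python3 -c "
from h import *
st();slugs('3'); st()
S=cv2.imread('pics/scene3.png')[:,:,::-1];crop('s',S,340,140,440,220,8,'c3')"
```

```text
t 4.5 pos [0.5342 0.1977 0.0239] yawx -4.7 z [ 0.004  0.001 -1.   ] F [ 0.9 -0.6 -0.8] T [-0.04 -0.01 -0.02] w 0.6 q [ 13.   8. 108.  -0.  63. 108.]
scene [368.5 190.8] 33 [0.4436 0.1881 0.012 ]
scene [416.5 190.5] 32 [0.5314 0.2974 0.012 ]
scene [392.5 207.8] 32 [0.5337 0.1958 0.012 ]
top [207.7 205.9] 51 [0.5605 0.257  0.015 ]
top [233.2 251.1] 44 [0.4421 0.1874 0.015 ]
t 4.6 pos [0.5341 0.1978 0.024 ] yawx -4.7 z [ 0.004  0.001 -1.   ] F [ 0.1 -0.1  0.6] T [-0.   -0.02 -0.05] w 0.599 q [ 13.   8. 108.  -0.  63. 108.]
```

View pics/c3.png

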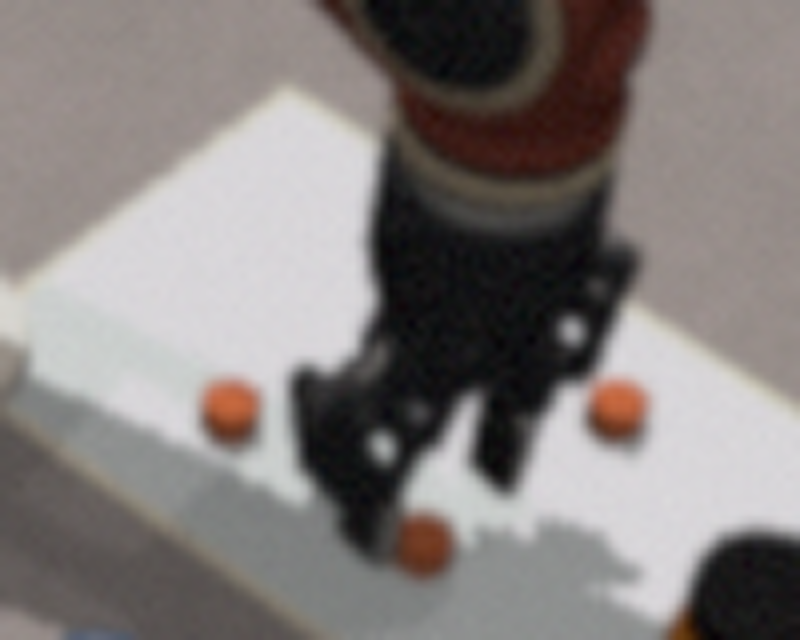

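>>> drive_tool --series '[[[-0.002,0,-0.008],[0,0,0]],[[-0.002,0,-0.0155],[0,0,0]],[[-0.002,0,-0.0155],[0,0,0]]]'

```text
time: 4.9
tool_pos: [0.5288, 0.1972, 0.0043]
tool_rot: [0.0, 0.999, -0.041, -0.001]
contact_force: [-0.4, -0.1, -1.3]
gripper_width: 0.598
```

>>> drive_tool --series '[[[0,0,0],[0,0,0]],[[0,0,0],[0,0,0]],[[0,0,0],[0,0,0]],[[0,0,0],[0,0,0]],[[0,0,0],[0,0,0]],[[0,0,0],[0,0,0]],[[0,0,0.02],[0,0,0]],[[0,0,0.03],[0,0,0]]]' --fingers 1

```text
time: 5.7
tool_pos: [0.5304, 0.1975, 0.0366]
tool_rot: [-0.0, 0.999, -0.041, 0.0]
contact_force: [1.0, 0.2, -0.8]
gripper_width: 0.217
```

```bash
python3 -c "
from h import *
st();slugs('4'); st()
S=cv2.imread('pics/scene4.png')[:,:,::-1];crop('s',S,340,140,440,220,8,'c4')"
```

```text
t 5.7 pos [0.5304 0.1975 0.0366] yawx -4.7 z [ 0.001  0.    -1.   ] F [ 1.   0.2 -0.8] T [ 0.03 -0.08  0.  ] w 0.217 q [ 13.   7. 108.   0.  65. 108.]
scene [368.5 190.8] 33 [0.4436 0.1881 0.012 ]
scene [416.5 190.5] 32 [0.5314 0.2974 0.012 ]
scene [395.1 200.6] 14 [0.5195 0.2206 0.012 ]
top [206.7 205.1] 49 [0.5626 0.2598 0.015 ]
top [232.7 251.4] 49 [0.4413 0.1885 0.015 ]
t 5.8 pos [0.5316 0.1978 0.0377] yawx -4.7 z [ 0.004  0.001 -1.   ] F [-0.6  0.  -0. ] T [0.03 0.03 0.01] w 0.221 q [ 13.   7. 108.   0.  65. 108.]
```

View pics/c4.png

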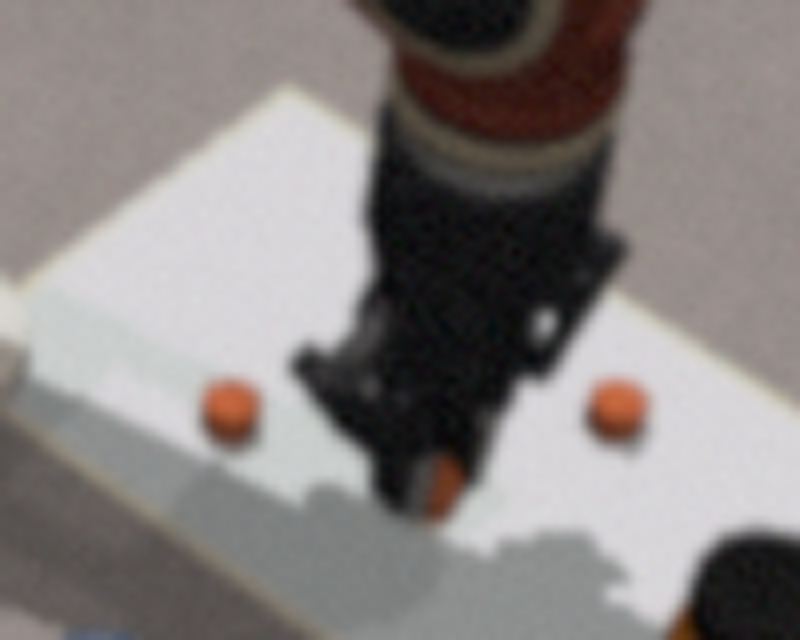

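>>> drive_tool --series '[[[0,0,-0.015],[0,0,0]],[[0,0,-0.0285],[0,0,0]],[[0,0,-0.0295],[0,0,0]],[[0,0,-0.0295],[0,0,0]]]'

```text
time: 6.2
tool_pos: [0.5288, 0.1971, 0.004]
tool_rot: [0.0, 0.999, -0.041, -0.002]
contact_force: [1.2, -0.1, -0.7]
gripper_width: 0.219
```

>>> drive_tool --series '[[[0,0,0],[0,0,0]],[[0,0,0],[0,0,0]],[[0,0,0.003],[0,0,0]],[[0,0,0.0055],[0,0,0]],[[0,0,0.0055],[0,0,0]]]' --fingers 0.2

```text
time: 6.7
tool_pos: [0.5307, 0.1976, 0.0126]
tool_rot: [-0.0, 0.999, -0.041, 0.001]
contact_force: [-0.0, -0.3, 0.6]
gripper_width: 0.403
```

>>> drive_tool --series '[[[0,0,0],[0,0,0]],[[0,0,0],[0,0,0]],[[0,0,0],[0,0,0]],[[0,0,0],[0,0,0]],[[0,0,0],[0,0,0]]]' --fingers 1

```text
time: 7.2
tool_pos: [0.5306, 0.1975, 0.0125]
tool_rot: [-0.0, 0.999, -0.041, 0.0]
contact_force: [-1.5, -0.3, 5.5]
gripper_width: 0.193
```

```bash
python3 -c "
from h import *
st();slugs('5'); st()
S=cv2.imread('pics/scene5.png')[:,:,::-1];crop('s',S,340,140,440,220,8,'c5')"
```

```text
t 7.2 pos [0.5306 0.1975 0.0125] yawx -4.7 z [ 0.001  0.    -1.   ] F [-1.5 -0.3  5.5] T [-0.04  0.18 -0.  ] w 0.193 q [ 13.   9. 109.  -0.  62. 108.]
scene [368.4 190.9] 34 [0.4437 0.1877 0.012 ]
scene [416.6 190.7] 32 [0.532  0.2971 0.012 ]
scene [393.5 208.2] 10 [0.5366 0.1967 0.012 ]
top [209.6 208.5] 46 [0.5535 0.2519 0.015 ]
top [233.8 251.5] 34 [0.4411 0.1858 0.015 ]
t 7.3 pos [0.5306 0.1976 0.0125] yawx -4.7 z [ 0.001  0.    -1.   ] F [-0.7 -0.2  5.5] T [ 0.03  0.25 -0.04] w 0.199 q [ 13.   9. 109.   0.  62. 108.]
```

View pics/c5.png

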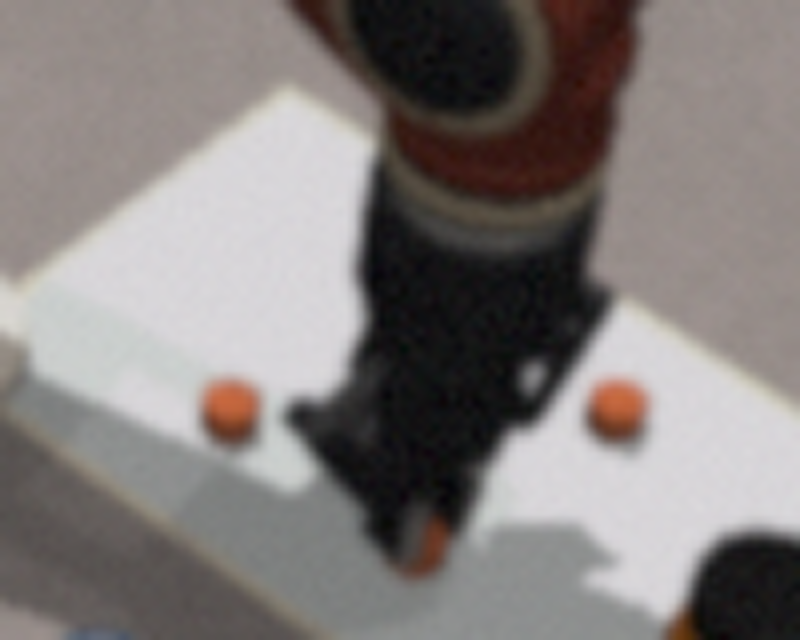

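>>> drive_tool --series '[[[0,0,0],[0,0,0]],[[0,0,0],[0,0,0]],[[0,0,-0.0035],[0,0,0]],[[0,0,-0.0035],[0,0,0]],[[0,0,-0.0035],[0,0,0]]]' --fingers 0.2

```text
time: 7.8
tool_pos: [0.5297, 0.1974, 0.0078]
tool_rot: [0.0, 0.999, -0.041, -0.0]
contact_force: [1.5, -0.6, -0.4]
gripper_width: 0.402
```

>>> drive_tool --series '[[[0,0,0],[0,0,0]],[[0,0,0],[0,0,0]],[[0,0,0],[0,0,0]],[[0,0,0],[0,0,0]],[[0,0,0],[0,0,0]]]' --fingers 1

```text
time: 8.3
tool_pos: [0.5303, 0.1975, 0.0085]
tool_rot: [-0.0, 0.999, -0.041, 0.0]
contact_force: [0.2, -0.7, 1.0]
gripper_width: 0.213
```

>>> drive_tool --series '[[[0,0,0.03],[0,0,0]],[[0,0,0.08],[0,0,0]],[[0,0,0.13],[0,0,0]],[[0,-0.01,0.18],[0,0,0]],[[-0.002,-0.05,0.21],[0,0,0]],[[-0.004,-0.095,0.22],[0,0,0]],[[-0.006,-0.14,0.22],[0,0,0]],[[-0.009,-0.185,0.22],[0,0,0]]]'

```text
time: 9.1
tool_pos: [0.5209, 0.0109, 0.229]
tool_rot: [0.0, 0.999, -0.04, 0.001]
contact_force: [0.7, -0.1, -0.5]
gripper_width: 0.212
```

>>> drive_tool --series '[[[-0.002,-0.03,0],[0,0,0]],[[-0.002,-0.0455,0],[0,0,0]],[[-0.002,-0.0455,-0.01],[0,0,0]],[[-0.002,-0.0455,-0.02],[0,0,0]],[[-0.002,-0.0455,-0.03],[0,0,0]],[[-0.002,-0.0455,-0.03],[0,0,0]],[[-0.002,-0.0455,-0.03],[0,0,0]]]'

```text
time: 9.8
tool_pos: [0.5188, -0.032, 0.1975]
tool_rot: [-0.0, 0.999, -0.04, -0.001]
contact_force: [-0.5, 0.1, 0.4]
gripper_width: 0.212
```

```bash
cat >> h.py <<'E'
def look(tag,b,s,c="scene"):
    im=grab_frame(c); cv2.imwrite(f"pics/{c}{tag}.png",im[:,:,::-1]); crop(c,im,*b,s,f"z{tag}{c}")
E
python3 -c "
from h import *
st(); look('6',(270,160,390,260),6); look('6',(260,150,380,250),6,'top'); st()"
```

```text
t 9.8 pos [ 0.5188 -0.032   0.1975] yawx -4.6 z [-0.001  0.    -1.   ] F [-0.5  0.1  0.4] T [ 0.07 -0.02 -0.03] w 0.212 q [-12. -10. 108.   0.  82.  83.]
t 9.9 pos [ 0.5194 -0.0325  0.1986] yawx -4.6 z [ 0.001 -0.    -1.   ] F [ 0.   0.1 -0.3] T [-0.    0.01 -0.02] w 0.211 q [-12. -10. 108.   0.  82.  83.]
```

View pics/z6scene.png

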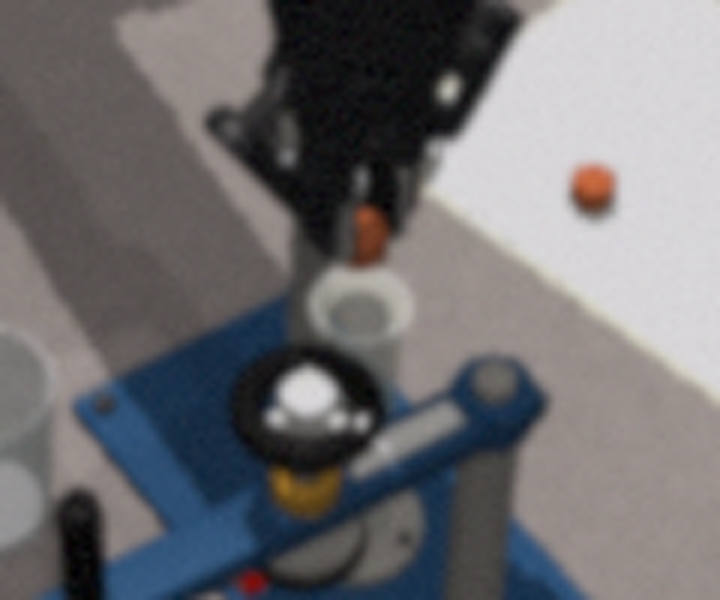

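View pics/z6top.png

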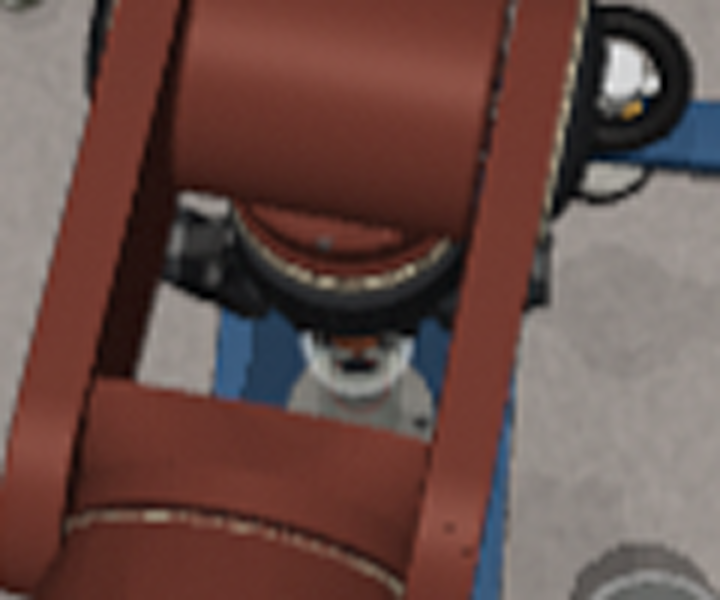

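```bash
python3 -c "
from h import *
f=lambda P:((proj('scene',P)-[270,160]+.4)*6).round(0)
print(f([[.5215,-.033,.16],[.5215,-.033,.191],[.5215,-.033,.199],[.5194,-.0325,.1986],[.5315,-.033,.191],[.5215,-.023,.191]]))
print(((proj('top',[[.5215,-.033,.16],[.5215,-.033,.191]])-[260,150]+.4)*6).round(0))"
```

```text
[[361. 305.]
 [364. 254.]
 [364. 241.]
 [362. 237.]
 [380. 269.]
 [383. 242.]]
[[360. 339.]
 [359. 319.]]
```

>>> drive_tool --series '[[[0,0,-0.015],[0,0,0]],[[0,0,-0.028],[0,0,0]],[[0,0,-0.034],[0,0,0]],[[0,0,-0.0345],[0,0,0]],[[0,0,-0.0345],[0,0,0]]]'

```text
time: 10.4
tool_pos: [0.5188, -0.0331, 0.1634]
tool_rot: [-0.0, 0.999, -0.041, -0.001]
contact_force: [-0.0, -0.5, -0.3]
gripper_width: 0.209
```

```bash
python3 -c "
from h import *
st(); look('7',(270,160,390,260),6); st()"
```

```text
t 10.4 pos [ 0.5188 -0.0331  0.1634] yawx -4.7 z [-0.001  0.    -1.   ] F [-0.  -0.5 -0.3] T [ 0.01 -0.   -0.04] w 0.209 q [-12.  -9. 110.  -0.  78.  83.]
t 10.45 pos [ 0.5191 -0.0332  0.1638] yawx -4.7 z [-0. -0. -1.] F [ 0.2 -0.3 -0.2] T [-0.02  0.02  0.02] w 0.213 q [-12.  -9. 110.  -0.  78.  83.]
```

View pics/z7scene.png

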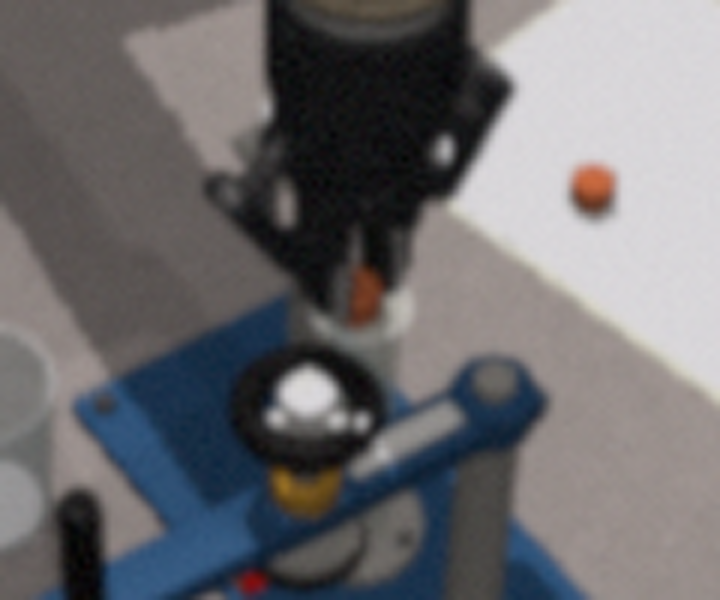

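>>> drive_tool --series '[[[0,0,0],[0,0,0]],[[0,0,0],[0,0,0]],[[0,0,0],[0,0,0]],[[0,0,0.01],[0,0,0]],[[0,0,0.04],[0,0,0]],[[0,0.03,0.06],[0,0,0]],[[0,0.07,0.06],[0,0,0]],[[0,0.115,0.06],[0,0,0]]]' --fingers 0

```text
time: 11.25
tool_pos: [0.52, 0.0826, 0.2264]
tool_rot: [-0.0, 0.999, -0.042, 0.002]
contact_force: [0.0, 0.6, 0.3]
gripper_width: 0.497
```

```bash
python3 -c "
from h import *
st(); look('8',(270,160,390,260),6); look('8',(260,150,380,250),6,'top');slugs('8'); st()"
```

```text
t 11.25 pos [0.52   0.0826 0.2264] yawx -4.8 z [ 0.004 -0.    -1.   ] F [0.  0.6 0.3] T [-0.04 -0.05 -0.  ] w 0.497 q [  1. -11. 106.  -0.  85.  96.]
scene [368.5 190.8] 33 [0.4436 0.1881 0.012 ]
scene [416.6 190.8] 32 [0.5326 0.2967 0.012 ]
top [244.2 184.6] 93 [0.6163 0.1641 0.015 ]
t 11.45 pos [0.5192 0.0826 0.2246] yawx -4.5 z [ 0.001 -0.    -1.   ] F [0.2 0.2 0.2] T [-0.03 -0.01 -0.02] w 0.504 q [  1. -11. 106.  -0.  85.  95.]
```

View pics/z8scene.png

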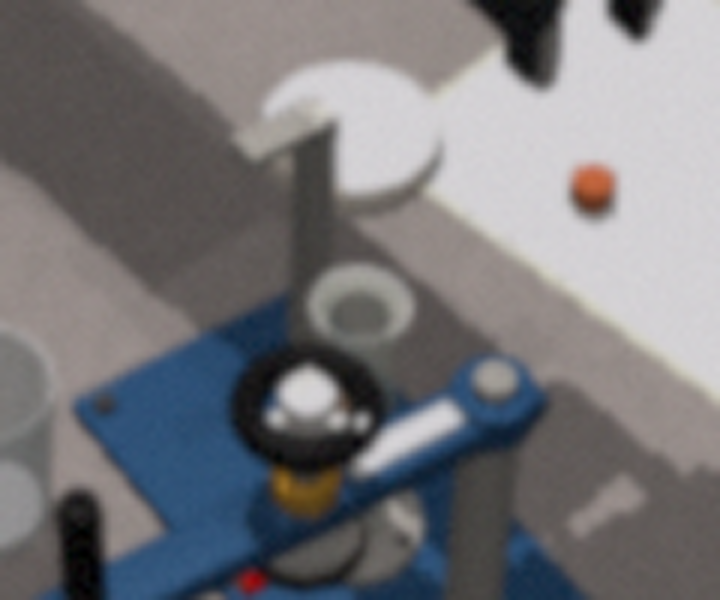

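View pics/z8top.png

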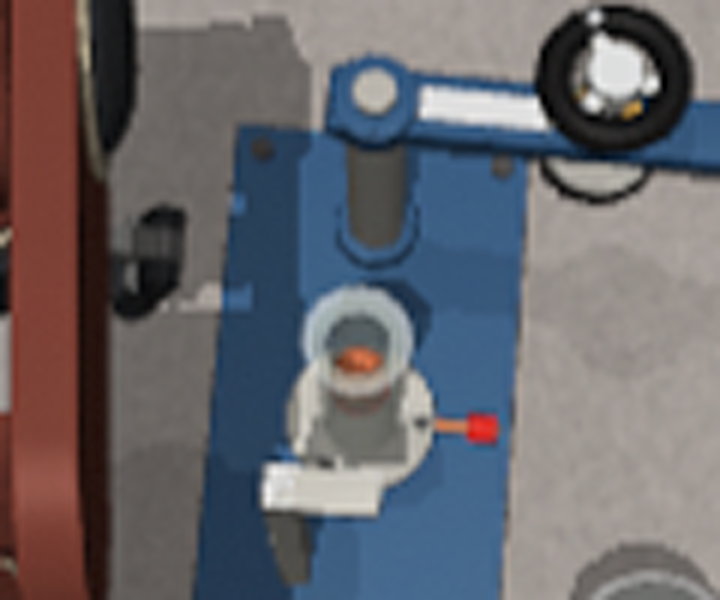

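>>> drive_tool --series '[[[-0.025,0.035,0],[0,0,0]],[[-0.05,0.07,-0.01],[0,0,0]],[[-0.077,0.106,-0.03],[0,0,0]],[[-0.077,0.106,-0.08],[0,0,0]],[[-0.077,0.106,-0.13],[0,0,0]],[[-0.077,0.106,-0.17],[0,0,0]],[[-0.077,0.106,-0.185],[0,0,0]],[[-0.077,0.106,-0.185],[0,0,0]]]'

```text
time: 12.25
tool_pos: [0.4399, 0.1861, 0.0357]
tool_rot: [0.001, 0.999, -0.042, -0.003]
contact_force: [-0.5, -0.6, -0.7]
gripper_width: 0.496
```

```bash
python3 -c "
from h import *
slugs('9');slugs(); st()"
```

```text
scene [368.3 191.2] 30 [0.4446 0.1867 0.012 ]
scene [416.6 190.7] 32 [0.532  0.2971 0.012 ]
top [212.3 249.8] 19 [0.4461 0.2403 0.015 ]
scene [368.2 191.3] 30 [0.4445 0.1862 0.012 ]
scene [416.6 190.7] 32 [0.532  0.2971 0.012 ]
top [210.1 249.7] 23 [0.4464 0.2459 0.015 ]
t 12.45 pos [0.444  0.1879 0.0409] yawx -4.7 z [ 0.004  0.001 -1.   ] F [-0.1  0.4  0.2] T [-0.01  0.01  0.01] w 0.504 q [ 14.  -5. 120.  -0.  65. 109.]
```

>>> drive_tool --series '[[[-0.001,0.0005,-0.015],[0,0,0]],[[-0.001,0.0005,-0.028],[0,0,0]],[[-0.001,0.0005,-0.0325],[0,0,0]],[[-0.001,0.0005,-0.0325],[0,0,0]],[[-0.001,0.0005,-0.0325],[0,0,0]]]'

```text
time: 12.95
tool_pos: [0.4415, 0.1885, 0.0067]
tool_rot: [-0.0, 0.999, -0.041, 0.0]
contact_force: [0.8, 0.4, 0.7]
gripper_width: 0.503
```

>>> drive_tool --series '[[[0,0,0],[0,0,0]],[[0,0,0],[0,0,0]],[[0,0,0],[0,0,0]],[[0,0,0],[0,0,0]],[[0,0,0],[0,0,0]],[[0,0,0],[0,0,0]]]' --fingers 1

```text
time: 13.55
tool_pos: [0.4419, 0.1887, 0.0072]
tool_rot: [-0.0, 0.999, -0.041, 0.001]
contact_force: [-1.0, 0.1, 5.3]
gripper_width: 0.219
```

>>> drive_tool --series '[[[0,0,0.03],[0,0,0]],[[0,0,0.08],[0,0,0]],[[0,0,0.13],[0,0,0]],[[0.01,-0.01,0.175],[0,0,0]],[[0.03,-0.045,0.2],[0,0,0]],[[0.045,-0.09,0.212],[0,0,0]],[[0.06,-0.13,0.212],[0,0,0]],[[0.07,-0.175,0.212],[0,0,0]]]'

```text
time: 14.35
tool_pos: [0.5118, 0.0121, 0.2188]
tool_rot: [-0.0, 0.999, -0.04, 0.001]
contact_force: [0.4, 0.1, -1.5]
gripper_width: 0.215
```

>>> drive_tool --series '[[[0.007,-0.03,0],[0,0,0]],[[0.009,-0.0465,0],[0,0,0]],[[0.009,-0.0465,-0.01],[0,0,0]],[[0.009,-0.0465,-0.02],[0,0,0]],[[0.009,-0.0465,-0.03],[0,0,0]],[[0.009,-0.0465,-0.03],[0,0,0]],[[0.009,-0.0465,-0.03],[0,0,0]]]'

```text
time: 15.05
tool_pos: [0.5197, -0.0322, 0.1876]
tool_rot: [-0.0, 0.999, -0.04, -0.001]
contact_force: [-0.4, 0.4, -0.5]
gripper_width: 0.211
```

```bash
python3 -c "
from h import *
st(); look('10',(270,160,390,260),6); st()"
```

```text
t 15.05 pos [ 0.5197 -0.0322  0.1876] yawx -4.6 z [-0.001  0.    -1.   ] F [-0.4  0.4 -0.5] T [-0.01  0.03  0.04] w 0.211 q [-12. -10. 109.   0.  81.  83.]
t 15.1 pos [ 0.5201 -0.0324  0.1883] yawx -4.6 z [-0.  0. -1.] F [-1.2  0.5  0.1] T [ 0.    0.02 -0.02] w 0.214 q [-12. -10. 109.   0.  81.  83.]
```

View pics/z10scene.png

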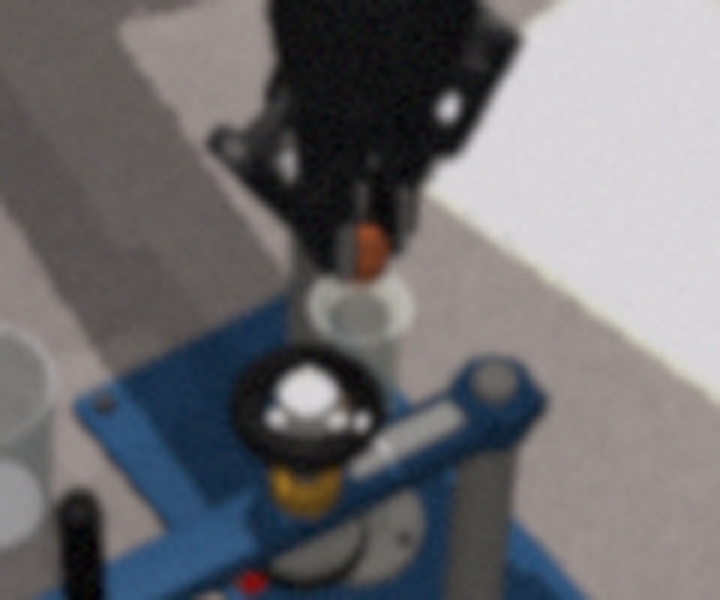

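Good; the slug (crop ~(368,250)) is over the rim (361,305). Lower and release.

>>> drive_tool --series '[[[0.001,0,-0.012],[0,0,0]],[[0.001,0,-0.022],[0,0,0]],[[0.001,0,-0.0255],[0,0,0]],[[0.001,0,-0.0255],[0,0,0]],[[0.001,0,-0.0255],[0,0,0]]]'

```text
time: 15.6
tool_pos: [0.5211, -0.0331, 0.1627]
tool_rot: [-0.0, 0.999, -0.041, -0.0]
contact_force: [-0.3, -0.1, -0.2]
gripper_width: 0.217
```

>>> drive_tool --series '[[[0,0,0],[0,0,0]],[[0,0,0],[0,0,0]],[[0,0,0],[0,0,0]],[[0,0,0.01],[0,0,0]],[[0,0,0.04],[0,0,0]],[[0,0.03,0.06],[0,0,0]],[[0,0.07,0.06],[0,0,0]],[[0,0.115,0.06],[0,0,0]]]' --fingers 0

```text
time: 16.4
tool_pos: [0.5221, 0.0826, 0.2254]
tool_rot: [-0.0, 0.999, -0.042, 0.002]
contact_force: [-0.3, 0.4, -0.6]
gripper_width: 0.501
```

```bash
python3 -c "
from h import *
st(); look('11',(270,160,390,260),6); look('11',(260,150,380,250),6,'top');slugs('11'); st()"
```

```text
t 16.4 pos [0.5221 0.0826 0.2254] yawx -4.8 z [ 0.004 -0.    -1.   ] F [-0.3  0.4 -0.6] T [0.01 0.01 0.  ] w 0.501 q [  1. -10. 106.  -0.  84.  96.]
scene [416.6 190.7] 32 [0.532  0.2971 0.012 ]
top [244.  183.5] 96 [0.6192 0.1646 0.015 ]
t 16.6 pos [0.5212 0.0826 0.2236] yawx -4.5 z [ 0.001 -0.    -1.   ] F [-0.8  0.4  0.6] T [ 0.   -0.03 -0.  ] w 0.501 q [  1. -10. 106.  -0.  84.  95.]
```

View pics/z11top.png

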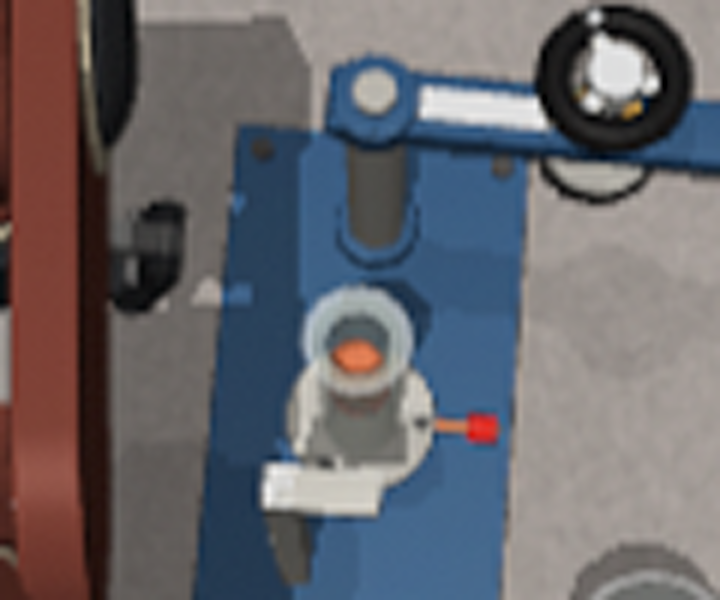

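>>> drive_tool --series '[[[0.002,0.045,0],[0,0,0]],[[0.004,0.09,0],[0,0,0]],[[0.006,0.135,-0.015],[0,0,0]],[[0.008,0.175,-0.04],[0,0,0]],[[0.01,0.21,-0.07],[0,0,0]],[[0.01,0.216,-0.115],[0,0,0]],[[0.01,0.216,-0.16],[0,0,0]],[[0.01,0.216,-0.184],[0,0,0]]]'

```text
time: 17.4
tool_pos: [0.5292, 0.296, 0.0343]
tool_rot: [0.002, 0.999, -0.041, -0.003]
contact_force: [-0.3, 0.1, -0.3]
gripper_width: 0.493
```

>>> drive_tool --series '[[[0,0,0],[0,0,0]],[[0,0,0],[0,0,0]]]'

```text
time: 17.6
tool_pos: [0.532, 0.2971, 0.0394]
tool_rot: [0.0, 0.999, -0.041, 0.0]
contact_force: [0.0, 0.7, 0.9]
gripper_width: 0.502
```

```bash
python3 -c "
from h import *
slugs('12'); st()"
```

```text
scene [416.6 190.7] 30 [0.5321 0.297  0.012 ]
top [192.1 218.7] 14 [0.5272 0.2956 0.015 ]
t 17.7 pos [0.5334 0.298  0.0417] yawx -4.7 z [ 0.004  0.002 -1.   ] F [-0.1  0.   0.6] T [ 0.02 -0.03  0.01] w 0.5 q [ 22.  12. 102.  -0.  66. 117.]
```

>>> drive_tool --series '[[[-0.002,0.0005,-0.015],[0,0,0]],[[-0.002,0.0005,-0.028],[0,0,0]],[[-0.002,0.0005,-0.032],[0,0,0]],[[-0.002,0.0005,-0.032],[0,0,0]],[[-0.002,0.0005,-0.032],[0,0,0]]]'

```text
time: 18.2
tool_pos: [0.529, 0.2985, 0.0066]
tool_rot: [0.0, 0.999, -0.041, -0.0]
contact_force: [-0.1, -0.2, -0.0]
gripper_width: 0.501
```

>>> drive_tool --series '[[[0,0,0],[0,0,0]],[[0,0,0],[0,0,0]],[[0,0,0],[0,0,0]],[[0,0,0],[0,0,0]],[[0,0,0],[0,0,0]],[[0,0,0],[0,0,0]]]' --fingers 1

```text
time: 18.8
tool_pos: [0.5298, 0.2987, 0.0076]
tool_rot: [-0.0, 0.999, -0.041, 0.001]
contact_force: [-1.3, -0.4, 5.4]
gripper_width: 0.217
```

>>> drive_tool --series '[[[0,0,0.03],[0,0,0]],[[0,0,0.08],[0,0,0]],[[0,0,0.13],[0,0,0]],[[0,-0.01,0.175],[0,0,0]],[[0,-0.05,0.2],[0,0,0]],[[-0.002,-0.097,0.212],[0,0,0]],[[-0.004,-0.145,0.212],[0,0,0]],[[-0.006,-0.193,0.212],[0,0,0]]]'

```text
time: 19.6
tool_pos: [0.5225, 0.1039, 0.2187]
tool_rot: [0.0, 0.999, -0.04, 0.0]
contact_force: [0.2, -0.4, -0.9]
gripper_width: 0.213
```

>>> drive_tool --series '[[[-0.001,-0.045,0],[0,0,0]],[[-0.002,-0.09,0],[0,0,0]],[[-0.003,-0.125,0],[0,0,0]],[[-0.004,-0.1385,-0.01],[0,0,0]],[[-0.004,-0.1385,-0.02],[0,0,0]],[[-0.004,-0.1385,-0.03],[0,0,0]],[[-0.004,-0.1385,-0.03],[0,0,0]],[[-0.004,-0.1385,-0.03],[0,0,0]]]'

```text
time: 20.4
tool_pos: [0.5188, -0.0317, 0.1879]
tool_rot: [-0.0, 0.999, -0.04, -0.001]
contact_force: [0.4, 1.3, 0.4]
gripper_width: 0.215
```

```bash
python3 -c "
from h import *
st(); look('13',(270,160,390,260),6); st()"
```

```text
t 20.4 pos [ 0.5188 -0.0317  0.1879] yawx -4.6 z [-0.002  0.001 -1.   ] F [0.4 1.3 0.4] T [-0.01 -0.01  0.01] w 0.215 q [-12. -10. 109.   0.  81.  83.]
t 20.45 pos [ 0.5192 -0.0319  0.1886] yawx -4.6 z [-0.  0. -1.] F [ 0.5 -0.  -1.2] T [-0.01 -0.02  0.01] w 0.214 q [-12. -10. 109.   0.  81.  83.]
```

View pics/z13scene.png

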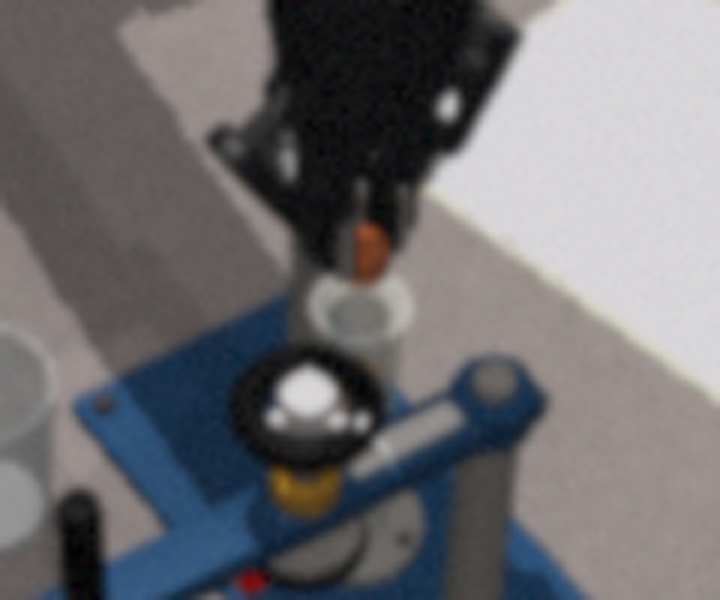

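Same alignment as before; lower, release, then retreat toward the rod stand (raising high).

>>> drive_tool --series '[[[0.0005,-0.001,-0.012],[0,0,0]],[[0.0005,-0.001,-0.022],[0,0,0]],[[0.0005,-0.001,-0.0255],[0,0,0]],[[0.0005,-0.001,-0.0255],[0,0,0]],[[0.0005,-0.001,-0.0255],[0,0,0]]]'

```text
time: 20.95
tool_pos: [0.5196, -0.0341, 0.1632]
tool_rot: [-0.0, 0.999, -0.041, -0.0]
contact_force: [-0.3, -0.5, -0.8]
gripper_width: 0.215
```

>>> drive_tool --series '[[[0,0,0],[0,0,0]],[[0,0,0],[0,0,0]],[[0,0,0],[0,0,0]],[[0,0,0.01],[0,0,0]],[[0,0,0.05],[0,0,0]],[[0,0,0.1],[0,0,0]],[[-0.015,-0.045,0.11],[0,0,0]],[[-0.03,-0.09,0.11],[0,0,0]]]' --fingers 0

```text
time: 21.75
tool_pos: [0.4912, -0.1249, 0.2788]
tool_rot: [0.002, 0.999, -0.039, 0.004]
contact_force: [1.1, -0.4, -0.7]
gripper_width: 0.5
```

```bash
python3 -c "
from h import *
st(); look('14',(210,160,390,300),4); look('14',(260,150,440,290),4,'top');slugs('14'); st()"
```

```text
t 21.75 pos [ 0.4912 -0.1249  0.2788] yawx -4.5 z [ 0.008 -0.003 -1.   ] F [ 1.1 -0.4 -0.7] T [-0.02 -0.03  0.  ] w 0.5 q [-23. -15. 105.  -0.  90.  72.]
t 21.95 pos [ 0.4895 -0.1248  0.2741] yawx -4.8 z [ 0.001  0.    -1.   ] F [0.3 0.7 0.3] T [-0.01 -0.01  0.01] w 0.5 q [-23. -15. 105.   0.  90.  72.]
```

View pics/z14top.png

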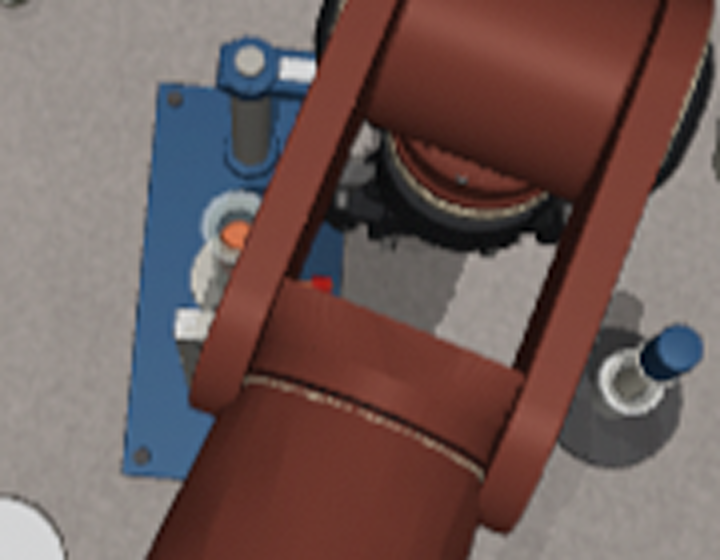

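View pics/z14scene.png

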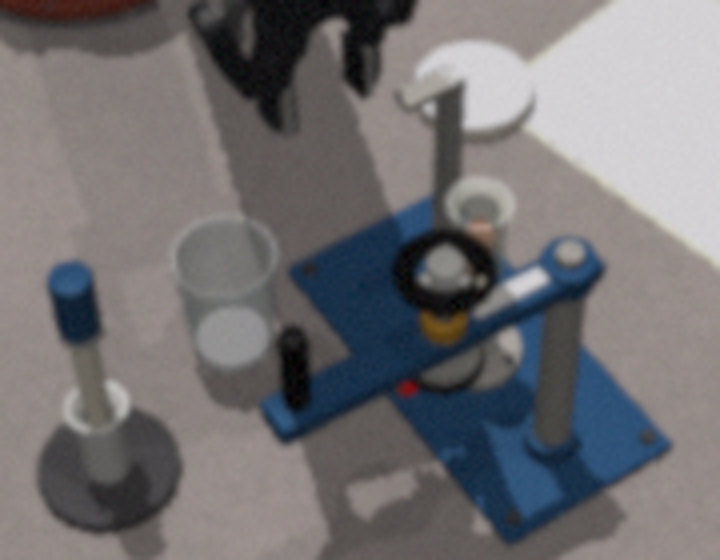

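>>> drive_tool --series '[[[-0.015,-0.045,0],[0,0,0]],[[-0.03,-0.09,0],[0,0,0]],[[-0.0475,-0.135,0],[0,0,0]],[[-0.0475,-0.1405,0],[0,0,0]],[[-0.0475,-0.1405,-0.02],[0,0,0]],[[-0.0475,-0.1405,-0.03],[0,0,0]],[[-0.0475,-0.1405,-0.03],[0,0,0]],[[-0.0475,-0.1405,-0.03],[0,0,0]]]' --fingers -0.2

```text
time: 22.75
tool_pos: [0.4426, -0.2634, 0.2432]
tool_rot: [-0.0, 0.999, -0.04, -0.0]
contact_force: [0.4, -0.7, 0.7]
gripper_width: 0.605
```

```bash
python3 -c "
from h import *
look('15',(190,160,310,260),6);  st()"
```

```text
t 22.8 pos [ 0.4428 -0.2638  0.2439] yawx -4.6 z [ 0.001 -0.    -1.   ] F [-0.  -0.1  0.3] T [ 0.01 -0.    0.02] w 0.6 q [-39. -13. 106.   0.  87.  56.]
```

View pics/z15scene.png

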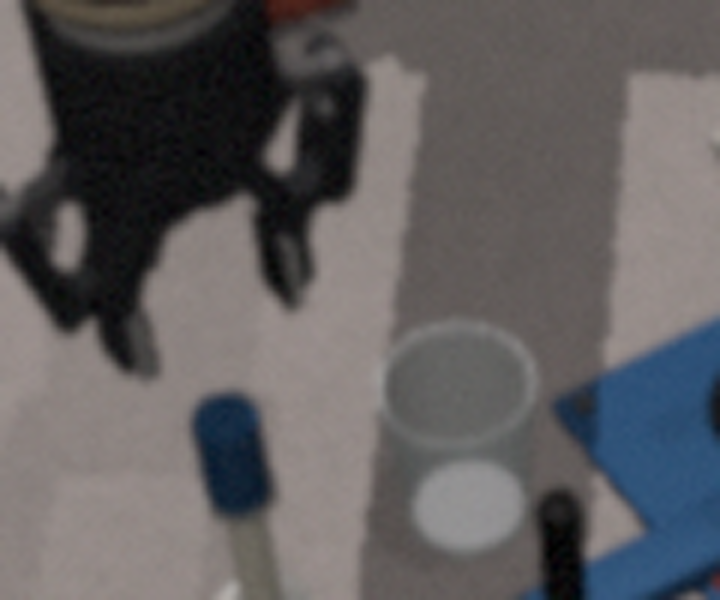

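>>> drive_tool --series '[[[-0.001,-0.001,-0.03],[0,0,0]],[[-0.001,-0.001,-0.06],[0,0,0]],[[-0.001,-0.001,-0.078],[0,0,0]],[[-0.001,-0.001,-0.084],[0,0,0]],[[-0.001,-0.001,-0.084],[0,0,0]],[[-0.001,-0.001,-0.084],[0,0,0]]]'

```text
time: 23.4
tool_pos: [0.442, -0.266, 0.1611]
tool_rot: [0.001, 0.999, -0.041, 0.001]
contact_force: [0.1, -0.2, 0.1]
gripper_width: 0.599
```

>>> drive_tool --series '[[[0,0,0],[0,0,0]],[[0,0,0],[0,0,0]],[[0,0,0],[0,0,0]],[[0,0,0],[0,0,0]],[[0,0,0],[0,0,0]],[[0,0,0],[0,0,0]]]' --fingers 1

```text
time: 24.0
tool_pos: [0.442, -0.2662, 0.1611]
tool_rot: [0.001, 0.999, -0.041, 0.001]
contact_force: [-0.6, -0.3, 4.6]
gripper_width: 0.287
```

```bash
python3 -c "
from h import *
look('16',(190,160,310,260),6);  st()"
```

```text
t 24.05 pos [ 0.442  -0.2662  0.1611] yawx -4.7 z [ 0.002 -0.002 -1.   ] F [-0.4  1.2  6.2] T [ 0.03 -0.04 -0.01] w 0.29 q [-39.  -9. 111.   0.  78.  55.]
```

View pics/z16scene.png

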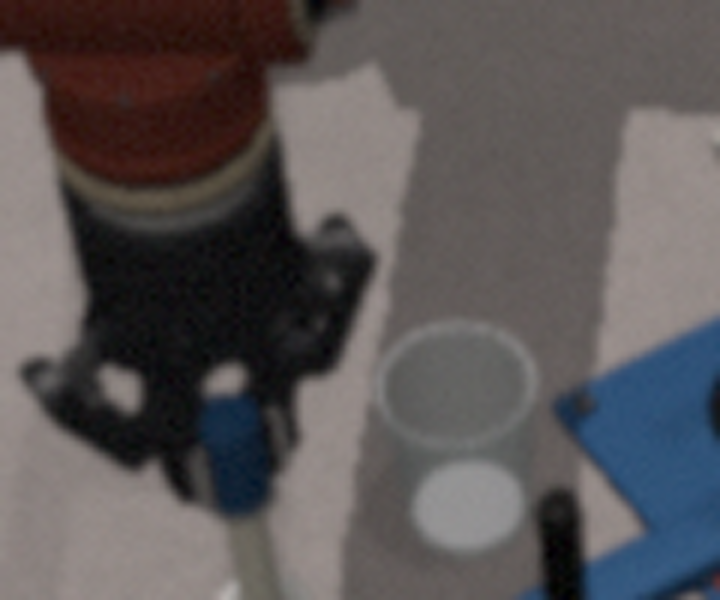

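>>> drive_tool --series '[[[0,0,0.02],[0,0,0]],[[0,0,0.05],[0,0,0]],[[0,0,0.09],[0,0,0]],[[0,0,0.13],[0,0,0]],[[0,0,0.175],[0,0,0]],[[0,0,0.21],[0,0,0]],[[0,0,0.21],[0,0,0]],[[0,0,0.21],[0,0,0]]]'

```text
time: 24.85
tool_pos: [0.4411, -0.2656, 0.3693]
tool_rot: [0.0, 0.999, -0.041, 0.0]
contact_force: [0.8, -0.2, -3.1]
gripper_width: 0.287
```

```bash
python3 -c "
from h import *
look('17',(180,110,330,230),5); look('17',(340,180,440,280),6,'top'); st()"
```

```text
t 24.95 pos [ 0.4405 -0.2651  0.3666] yawx -4.7 z [-0.003  0.003 -1.   ] F [ 0.2 -0.6 -1.3] T [-0.02  0.01  0.01] w 0.288 q [-39. -15.  96.   0.  99.  55.]
```

View pics/z17scene.png

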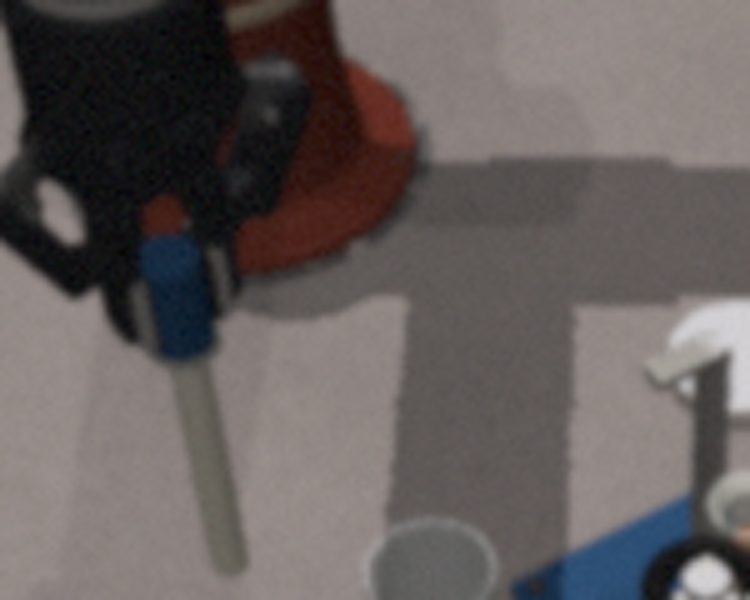

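View pics/z17top.png

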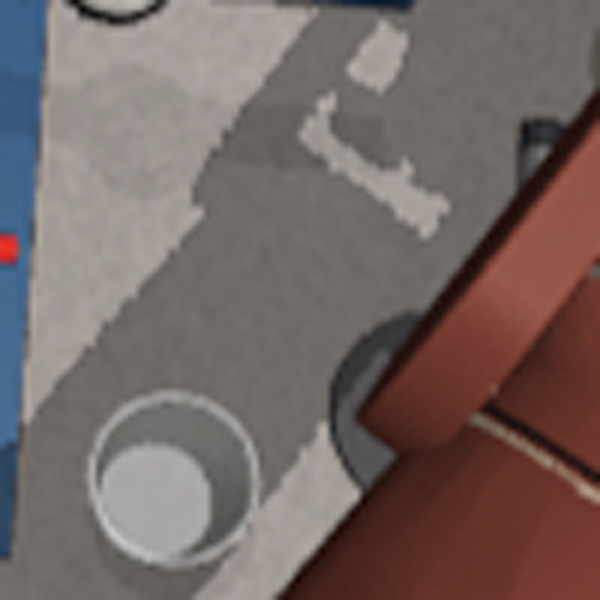

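```bash
python3 -c "
from h import *
p=[.441,-.2653]
f=lambda z:((proj('scene',[[*p,z]])-[180,110]+.4)*5).round(0)[0]
for z in(.218,.356,.404):print(z,f(z))
p=[.441,-.2553];print(f(.218)); p=[.451,-.2653];print(f(.218))
"
```

```text
0.218 [233. 567.]
0.356 [187. 347.]
0.404 [168. 259.]
[252. 555.]
[245. 580.]
```

>>> drive_tool --series '[[[0.01,0.03,0],[0,0,0]],[[0.025,0.072,0],[0,0,0]],[[0.04,0.116,0],[0,0,0]],[[0.055,0.16,0],[0,0,0]],[[0.07,0.2,0],[0,0,0]],[[0.0805,0.2325,0],[0,0,0]],[[0.0805,0.2325,-0.01],[0,0,0]],[[0.0805,0.2325,-0.02],[0,0,0]]]'

```text
time: 25.75
tool_pos: [0.5211, -0.0325, 0.3466]
tool_rot: [-0.0, 0.999, -0.04, -0.002]
contact_force: [1.4, -0.1, -2.0]
gripper_width: 0.288
```

>>> drive_tool --series '[[[0,0,-0.01],[0,0,0]],[[0,0,-0.016],[0,0,0]],[[0,0,-0.016],[0,0,0]],[[0,0,-0.016],[0,0,0]]]'

```text
time: 26.15
tool_pos: [0.5215, -0.0338, 0.3332]
tool_rot: [0.0, 0.999, -0.041, -0.0]
contact_force: [0.4, -0.1, -0.6]
gripper_width: 0.289
```

```bash
python3 -c "
from h import *
look('18',(270,120,390,220),6); look('18',(260,150,380,250),6,'top'); st()
f=lambda P:((proj('scene',P)-[270,120]+.4)*6).round(0)
p=state()['tool_pos'];b=p-[0,0,.149]
print(f([[.5215,-.033,.16],b]))"
```

```text
t 26.25 pos [ 0.5218 -0.0336  0.3341] yawx -4.7 z [ 0.001 -0.    -1.   ] F [ 0.5 -0.9 -1.6] T [ 0.02  0.02 -0.01] w 0.286 q [-12. -13.  98.   0.  95.  83.]
[[361. 545.]
 [363. 505.]]
```

View pics/z18scene.png

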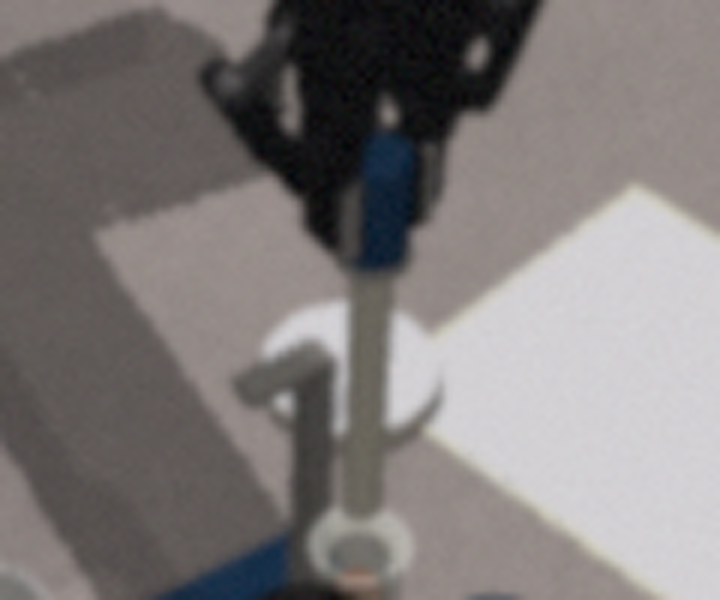

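View pics/z18top.png

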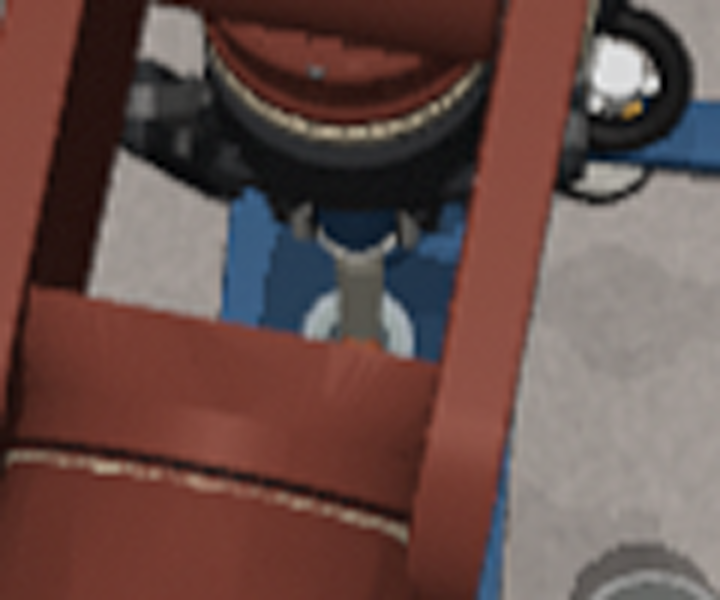

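>>> drive_tool --series '[[[0,0.0005,-0.015],[0,0,0]],[[0,0.0005,-0.025],[0,0,0]],[[0,0.0005,-0.035],[0,0,0]],[[0,0.0005,-0.042],[0,0,0]]]'

```text
time: 26.65
tool_pos: [0.5211, -0.0324, 0.2893]
tool_rot: [-0.0, 0.999, -0.041, -0.001]
contact_force: [0.3, 0.5, -1.2]
gripper_width: 0.289
```

>>> drive_tool --series '[[[0,0,-0.005],[0,0,0]],[[0,0,-0.01],[0,0,0]],[[0,0,-0.015],[0,0,0]]]'

```text
time: 26.95
tool_pos: [0.5223, -0.0326, 0.2778]
tool_rot: [0.0, 0.999, -0.041, 0.001]
contact_force: [-1.1, 0.1, 5.6]
gripper_width: 0.288
```

>>> drive_tool --series '[[[0,0,-0.006],[0,0,0]],[[0,0,-0.012],[0,0,0]],[[0,0,-0.018],[0,0,0]],[[0,0,-0.024],[0,0,0]]]'

```text
time: 27.35
tool_pos: [0.5226, -0.0327, 0.2547]
tool_rot: [0.0, 0.999, -0.041, 0.002]
contact_force: [-1.4, 1.0, 5.3]
gripper_width: 0.289
```

>>> drive_tool --series '[[[0,0,-0.005],[0,0,0]],[[0,0,-0.01],[0,0,0]],[[0,0,-0.014],[0,0,0]],[[0,0,-0.018],[0,0,0]]]'

```text
time: 27.75
tool_pos: [0.5226, -0.0326, 0.2367]
tool_rot: [0.0, 0.999, -0.041, 0.002]
contact_force: [-1.2, 1.1, 6.3]
gripper_width: 0.287
```

>>> drive_tool --series '[[[0,0,-0.004],[0,0,0]],[[0,0,-0.008],[0,0,0]],[[0,0,-0.011],[0,0,0]]]'

```text
time: 28.05
tool_pos: [0.5225, -0.0327, 0.2255]
tool_rot: [0.0, 0.999, -0.041, 0.002]
contact_force: [-0.9, 0.5, 5.4]
gripper_width: 0.288
```

>>> drive_tool --series '[[[0,0,-0.002],[0,0,0]],[[0,0,-0.004],[0,0,0]]]'

```text
time: 28.25
tool_pos: [0.5235, -0.0328, 0.2237]
tool_rot: [0.0, 0.999, -0.041, 0.003]
contact_force: [-2.2, 0.9, 16.0]
gripper_width: 0.289
```

Firming up at the expected depth (0.224). Push a bit more for firm.

>>> drive_tool --series '[[[0,0,-0.002],[0,0,0]],[[0,0,-0.004],[0,0,0]],[[0,0,-0.004],[0,0,0]],[[0,0,-0.004],[0,0,0]]]'

```text
time: 28.65
tool_pos: [0.525, -0.033, 0.2236]
tool_rot: [0.001, 0.999, -0.041, 0.005]
contact_force: [-3.3, 1.4, 21.8]
gripper_width: 0.289
```

```bash
python3 -c "
from h import *
st();look('19',(270,160,390,260),6);  st()"
```

```text
t 28.65 pos [ 0.525  -0.033   0.2236] yawx -4.7 z [ 0.011 -0.002 -1.   ] F [-3.3  1.4 21.8] T [0.37 1.1  0.01] w 0.289 q [-12. -11. 106.   0.  84.  83.]
t 28.7 pos [ 0.525  -0.033   0.2236] yawx -4.7 z [ 0.011 -0.002 -1.   ] F [-3.9  1.6 22. ] T [0.31 1.08 0.04] w 0.292 q [-12. -11. 106.   0.  84.  83.]
```

View pics/z19scene.png

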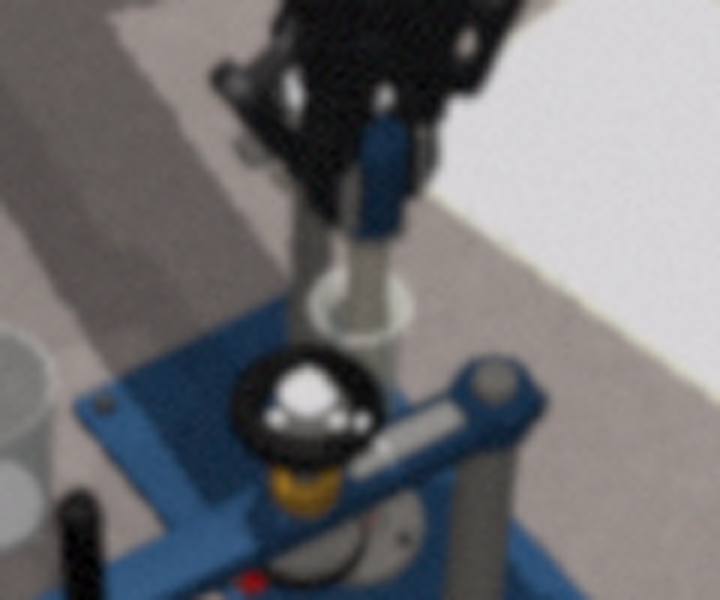

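>>> drive_tool --series '[[[-0.001,0,-0.003],[0,0,0]],[[-0.001,0,-0.006],[0,0,0]],[[-0.001,0,-0.006],[0,0,0]],[[-0.001,0,-0.006],[0,0,0]],[[-0.001,0,-0.006],[0,0,0]]]'

```text
time: 29.2
tool_pos: [0.5267, -0.0334, 0.223]
tool_rot: [0.001, 0.999, -0.041, 0.01]
contact_force: [-4.5, 2.3, 36.2]
gripper_width: 0.29
```

>>> drive_tool --series '[[[0,0,0.01],[0,0,0]],[[0,0,0.02],[0,0,0]],[[0,0,0.045],[0,0,0]],[[0,0,0.075],[0,0,0]],[[0,0,0.11],[0,0,0]],[[0,0,0.145],[0,0,0]],[[0,0,0.165],[0,0,0]],[[0,0,0.165],[0,0,0]]]'

```text
time: 30.0
tool_pos: [0.5216, -0.0328, 0.3775]
tool_rot: [0.0, 0.999, -0.041, 0.003]
contact_force: [0.1, -1.5, -1.9]
gripper_width: 0.29
```

```bash
python3 -c "
from h import *
st();look('20',(270,100,390,260),4); look('20',(260,150,380,250),6,'top'); st()"
```

```text
t 30.0 pos [ 0.5216 -0.0328  0.3775] yawx -4.7 z [ 0.005 -0.001 -1.   ] F [ 0.1 -1.5 -1.9] T [ 0.01 -0.04  0.03] w 0.29 q [-12. -14.  94.  -0.  99.  83.]
t 30.1 pos [ 0.5204 -0.0325  0.3728] yawx -4.7 z [-0.002  0.    -1.   ] F [ 0.7  0.4 -1.5] T [-0.    0.02 -0.  ] w 0.292 q [-12. -14.  95.   0.  99.  83.]
```

View pics/z20scene.png

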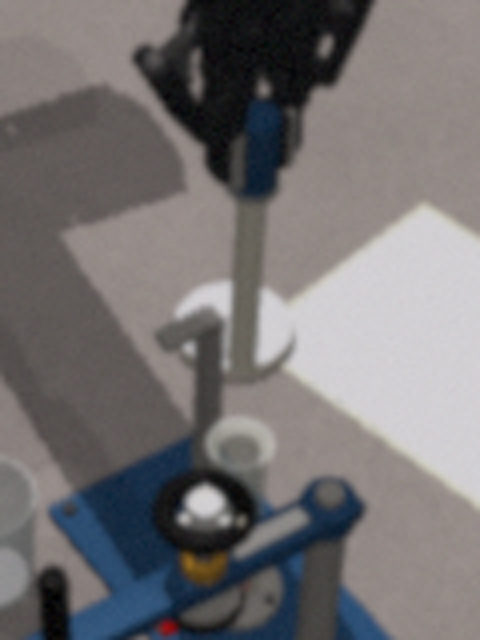

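>>> drive_tool --series '[[[-0.01,-0.03,0],[0,0,0]],[[-0.025,-0.072,0],[0,0,0]],[[-0.04,-0.116,0],[0,0,0]],[[-0.055,-0.16,0],[0,0,0]],[[-0.07,-0.203,-0.02],[0,0,0]],[[-0.079,-0.233,-0.06],[0,0,0]],[[-0.079,-0.233,-0.09],[0,0,0]],[[-0.079,-0.233,-0.115],[0,0,0]]]'

```text
time: 30.9
tool_pos: [0.4392, -0.2653, 0.2533]
tool_rot: [-0.002, 0.999, -0.042, -0.003]
contact_force: [0.4, -0.3, -1.6]
gripper_width: 0.289
```

>>> drive_tool --series '[[[0,0,0],[0,0,0]],[[0,0,0],[0,0,0]],[[0,0,0],[0,0,0]]]'

```text
time: 31.2
tool_pos: [0.4422, -0.2657, 0.2605]
tool_rot: [0.001, 0.999, -0.04, 0.001]
contact_force: [-0.0, -0.8, -1.5]
gripper_width: 0.291
```

```bash
python3 -c "
from h import *
st();look('21',(180,160,300,260),6); look('21',(350,170,470,290),6,'top'); st()
f=lambda P:((proj('scene',P)-[180,160]+.4)*6).round(0)
p=state()['tool_pos'];b=p-[0,0,.149]
print(f([[.442,-.2663,.074],b]))"
```

```text
t 31.2 pos [ 0.4422 -0.2657  0.2605] yawx -4.6 z [ 0.001 -0.001 -1.   ] F [-0.  -0.8 -1.5] T [ 0.    0.02 -0.03] w 0.291 q [-39. -13. 105.  -0.  88.  55.]
t 31.3 pos [ 0.4424 -0.2658  0.2613] yawx -4.6 z [ 0.002 -0.002 -1.   ] F [-0.6  0.  -1.2] T [-0.02  0.01  0.05] w 0.292 q [-39. -13. 105.   0.  88.  55.]
[[325. 608.]
 [315. 552.]]
```

View pics/z21scene.png

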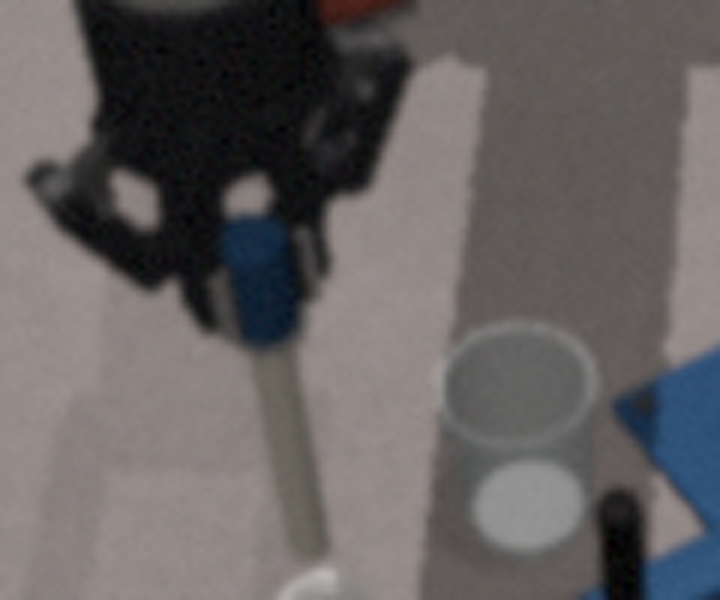

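View pics/z21top.png

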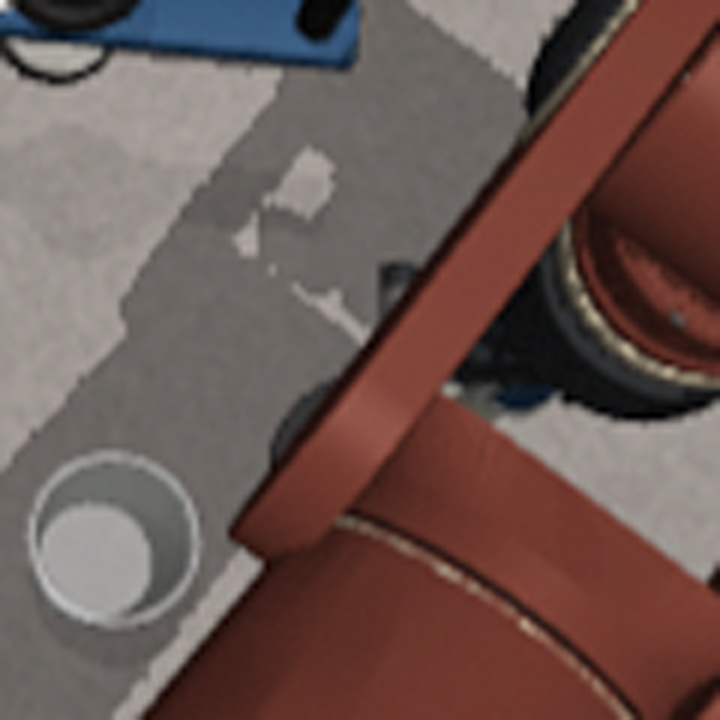

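>>> drive_tool --series '[[[0.0015,0.0005,-0.02],[0,0,0]],[[0.0015,0.0005,-0.035],[0,0,0]],[[0.0015,0.0005,-0.05],[0,0,0]],[[0.0015,0.0005,-0.065],[0,0,0]]]'

```text
time: 31.7
tool_pos: [0.4437, -0.2655, 0.1946]
tool_rot: [0.001, 0.999, -0.041, 0.001]
contact_force: [1.8, -0.2, -0.6]
gripper_width: 0.288
```

>>> drive_tool --series '[[[0,0,-0.012],[0,0,0]],[[0,0,-0.022],[0,0,0]],[[0,0,-0.031],[0,0,0]],[[0,0,-0.031],[0,0,0]]]'

```text
time: 32.1
tool_pos: [0.4429, -0.265, 0.1617]
tool_rot: [-0.0, 0.999, -0.041, -0.0]
contact_force: [1.9, -2.8, -4.2]
gripper_width: 0.289
```

>>> drive_tool --series '[[[-0.001,-0.001,-0.002],[0,0,0]],[[-0.001,-0.001,-0.003],[0,0,0]],[[-0.001,-0.001,-0.003],[0,0,0]]]'

```text
time: 32.4
tool_pos: [0.4424, -0.2661, 0.1609]
tool_rot: [0.0, 0.999, -0.041, 0.0]
contact_force: [1.5, -0.7, -0.5]
gripper_width: 0.288
```

```bash
python3 -c "
from h import *
st();look('22',(180,160,300,260),6); st()"
```

```text
t 32.4 pos [ 0.4424 -0.2661  0.1609] yawx -4.7 z [ 0.001 -0.    -1.   ] F [ 1.5 -0.7 -0.5] T [-0.1  -0.69 -0.02] w 0.288 q [-39.  -9. 111.   0.  78.  55.]
t 32.45 pos [ 0.4424 -0.2661  0.1609] yawx -4.7 z [ 0.001 -0.    -1.   ] F [1.6 0.2 0.1] T [-0.04 -0.64  0.  ] w 0.288 q [-39.  -9. 111.   0.  78.  55.]
```

View pics/z22scene.png

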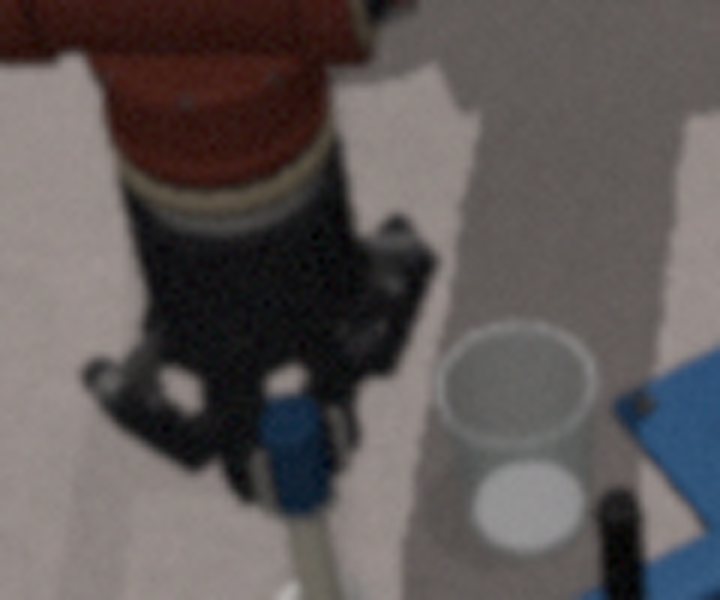

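>>> drive_tool --series '[[[0,0,0],[0,0,0]],[[0,0,0],[0,0,0]],[[0,0,0],[0,0,0]],[[0,0,0.02],[0,0,0]],[[0,0,0.06],[0,0,0]],[[0,0,0.1],[0,0,0]],[[0,0,0.14],[0,0,0]],[[0,0,0.18],[0,0,0]]]' --fingers -0.2

```text
time: 33.25
tool_pos: [0.4417, -0.2658, 0.3418]
tool_rot: [-0.0, 0.999, -0.041, -0.0]
contact_force: [0.9, 0.0, 0.3]
gripper_width: 0.6
```

>>> drive_tool --series '[[[0,-0.03,0.01],[0,0,0]],[[0,-0.07,0.01],[0,0,0]],[[0,-0.1,0.01],[0,0,0]],[[0,-0.1,0.01],[0,0,0]]]'

```text
time: 33.65
tool_pos: [0.4413, -0.3686, 0.3493]
tool_rot: [-0.0, 0.999, -0.042, -0.001]
contact_force: [-0.4, 1.3, -0.2]
gripper_width: 0.598
```

```bash
python3 -c "
from h import *
st();look('23',(210,160,390,300),4); look('23',(280,140,450,280),4,'top'); st()"
```

```text
t 33.65 pos [ 0.4413 -0.3686  0.3493] yawx -4.9 z [-0.002  0.001 -1.   ] F [-0.4  1.3 -0.2] T [ 0.03 -0.04  0.05] w 0.598 q [-47.  -6.  90.  -0.  96.  48.]
t 33.75 pos [ 0.4418 -0.3661  0.3497] yawx -4.7 z [-0.001  0.002 -1.   ] F [ 0.1 -0.6 -0.5] T [ 0.01  0.08 -0.03] w 0.601 q [-47.  -6.  90.   0.  96.  48.]
```

View pics/z23scene.png

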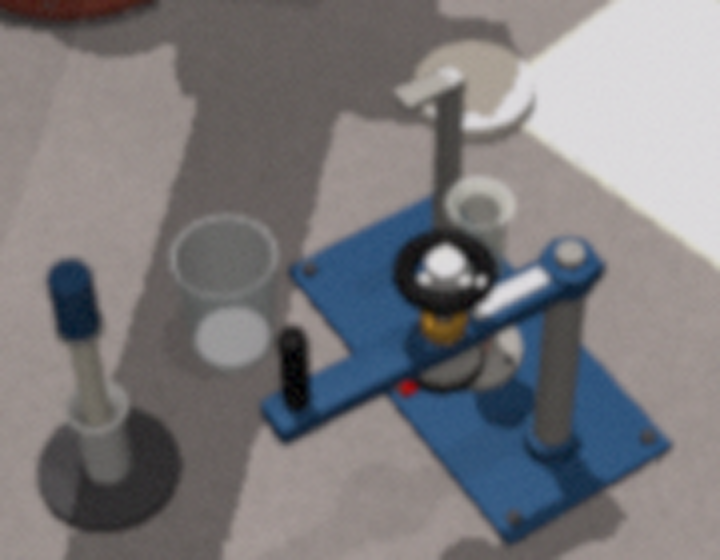

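View pics/z23top.png

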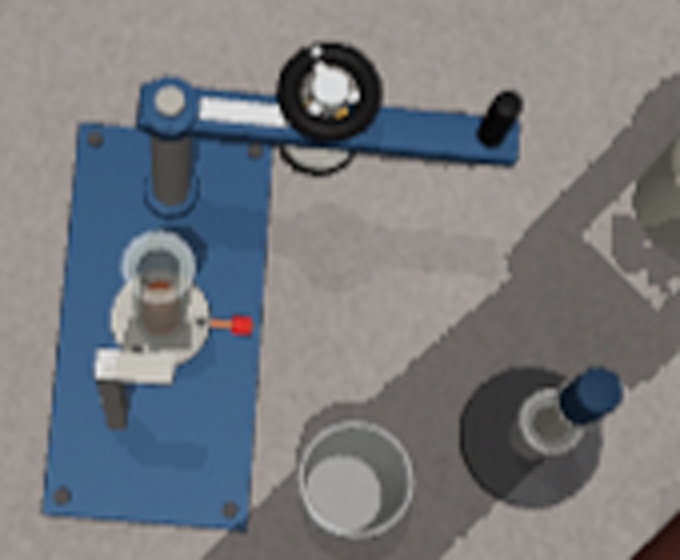

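>>> drive_tool --series '[[[0.02,0,0],[0,0,8]],[[0.05,0,0],[0,0,16]],[[0.08,0.02,0],[0,0,24]],[[0.11,0.05,0],[0,0,32]],[[0.13,0.09,0],[0,0,40]],[[0.142,0.125,0],[0,0,48]],[[0.142,0.149,0],[0,0,56]],[[0.142,0.149,-0.02],[0,0,64]]]'

```text
time: 34.55
tool_pos: [0.5857, -0.2131, 0.3344]
tool_rot: [0.002, 0.866, 0.5, 0.002]
contact_force: [0.8, -0.6, 0.6]
gripper_width: 0.602
```

>>> drive_tool --series '[[[0,0,0],[0,0,8]],[[0,0,0],[0,0,16]],[[0,0,-0.02],[0,0,23.5]],[[0,0,-0.04],[0,0,23.5]],[[0,0,-0.04],[0,0,23.5]],[[0,0,-0.04],[0,0,23.5]]]'

```text
time: 35.15
tool_pos: [0.5838, -0.2161, 0.2904]
tool_rot: [-0.0, 0.75, 0.662, -0.0]
contact_force: [0.1, 0.1, 0.6]
gripper_width: 0.6
```

```bash
python3 -c "
from h import *
st();look('24',(230,160,350,280),6); st()
f=lambda P:((proj('scene',P)-[230,160]+.4)*6).round(0)
p=state()['tool_pos'];print(f([p,[.5845,-.217,.252],[.5845,-.217,.192]]))"
```

```text
t 35.15 pos [ 0.5838 -0.2161  0.2904] yawx 82.9 z [-0.001  0.    -1.   ] F [0.1 0.1 0.6] T [-0.01 -0.    0.03] w 0.6 q [-27.   1.  89.   0.  90. -20.]
t 35.2 pos [ 0.5843 -0.2165  0.2914] yawx 82.9 z [ 0.001 -0.    -1.   ] F [0.3 0.4 0.9] T [-0.   -0.01  0.04] w 0.598 q [-27.   1.  89.   0.  90. -20.]
[[315. 429.]
 [320. 502.]
 [327. 603.]]
```

View pics/z24scene.png

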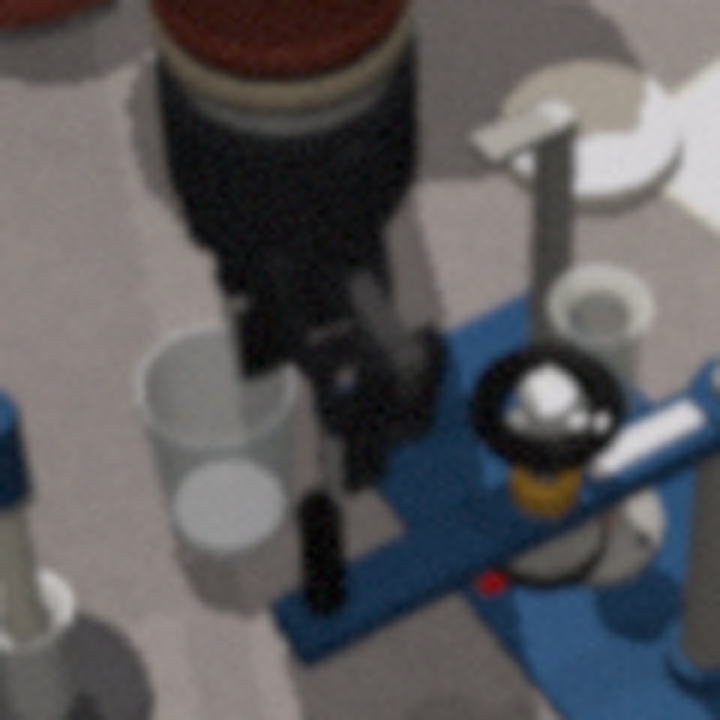

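>>> drive_tool --series '[[[0,-0.0005,-0.02],[0,0,0]],[[0,-0.0005,-0.045],[0,0,0]],[[0,-0.0005,-0.065],[0,0,0]],[[0,-0.0005,-0.075],[0,0,0]],[[0,-0.0005,-0.075],[0,0,0]]]'

```text
time: 35.7
tool_pos: [0.5837, -0.2172, 0.2146]
tool_rot: [-0.001, 0.75, 0.662, -0.0]
contact_force: [-0.2, 0.1, -1.2]
gripper_width: 0.599
```

>>> drive_tool --series '[[[0,0,0],[0,0,0]],[[0,0,0],[0,0,0]],[[0,0,0],[0,0,0]],[[0,0,0],[0,0,0]],[[0,0,0],[0,0,0]],[[0,0,0],[0,0,0]]]' --fingers 1

```text
time: 36.3
tool_pos: [0.585, -0.218, 0.2175]
tool_rot: [0.002, 0.75, 0.661, 0.001]
contact_force: [0.6, 0.8, 6.0]
gripper_width: 0.164
```

```bash
python3 -c "
from h import *
st()
p=state()['tool_pos'];c=np.array([.606,-.0412]);d=p[:2]-c;print(np.hypot(*d),np.degrees(np.arctan2(d[1],d[0])))
a0=np.arctan2(d[1],d[0]);r=np.hypot(*d)
for k in range(1,13):
  a=a0-np.radians(7.5*k); print(k,-7.5*k,(c+r*np.array([np.cos(a),np.sin(a)])-p[:2]).round(4))
"
```

```text
t 36.3 pos [ 0.585  -0.218   0.2175] yawx 82.8 z [ 0.003 -0.001 -1.   ] F [0.6 0.8 6. ] T [ 0.04  0.07 -0.02] w 0.164 q [-27.   3.  93.   0.  83. -20.]
0.17803444796381052 -96.76780377828254
1 -7.5 [-0.0229  0.0043]
2 -15.0 [-0.045   0.0115]
3 -22.5 [-0.0661  0.0215]
4 -30.0 [-0.0856  0.0342]
5 -37.5 [-0.1033  0.0493]
6 -45.0 [-0.1189  0.0666]
7 -52.5 [-0.1321  0.0858]
8 -60.0 [-0.1426  0.1066]
9 -67.5 [-0.1504  0.1285]
10 -75.0 [-0.1552  0.1513]
11 -82.5 [-0.157   0.1745]
12 -90.0 [-0.1558  0.1978]
```

>>> drive_tool --series '[[[-0.0229,0.0043,0],[0,0,-7.5]],[[-0.045,0.0115,0],[0,0,-15]],[[-0.0661,0.0215,0],[0,0,-22.5]],[[-0.0856,0.0342,0],[0,0,-30]],[[-0.1033,0.0493,0],[0,0,-37.5]],[[-0.1189,0.0666,0],[0,0,-45]]]'

```text
time: 36.9
tool_pos: [0.4659, -0.1512, 0.2174]
tool_rot: [0.002, 0.947, 0.321, 0.002]
contact_force: [5.3, 2.5, 5.7]
gripper_width: 0.167
```

```bash
python3 -c "
from h import *
st();look('25',(230,160,350,280),6)
p=state()['tool_pos'];c=np.array([.606,-.0412]);d=p[:2]-c;print(np.hypot(*d),np.degrees(np.arctan2(d[1],d[0])))
p=np.array([.585-.1189,-.218+.0666]);d=p[:2]-c;print(np.hypot(*d),np.degrees(np.arctan2(d[1],d[0])))
a0=np.arctan2(d[1],d[0]);r=np.hypot(*d)
for k in range(1,8):
  a=a0-np.radians(7*k); print(k,-7*k,(c+r*np.array([np.cos(a),np.sin(a)])-p[:2]).round(4))
"
```

```text
t 36.9 pos [ 0.4659 -0.1512  0.2174] yawx 37.5 z [ 0.005 -0.002 -1.   ] F [5.3 2.5 5.7] T [ 0.32 -0.6   0.17] w 0.167 q [-27. -16. 111.   0.  84.  26.]
0.17815722409481338 -142.8543862539396
0.1780900053343814 -141.77230115723222
1 -7 [-0.0124  0.0179]
2 -14 [-0.0225  0.0371]
3 -21 [-0.0302  0.0575]
4 -28 [-0.0354  0.0786]
5 -35 [-0.0379  0.1002]
6 -42 [-0.0378  0.1219]
7 -49 [-0.0351  0.1435]
```

View pics/z25scene.png

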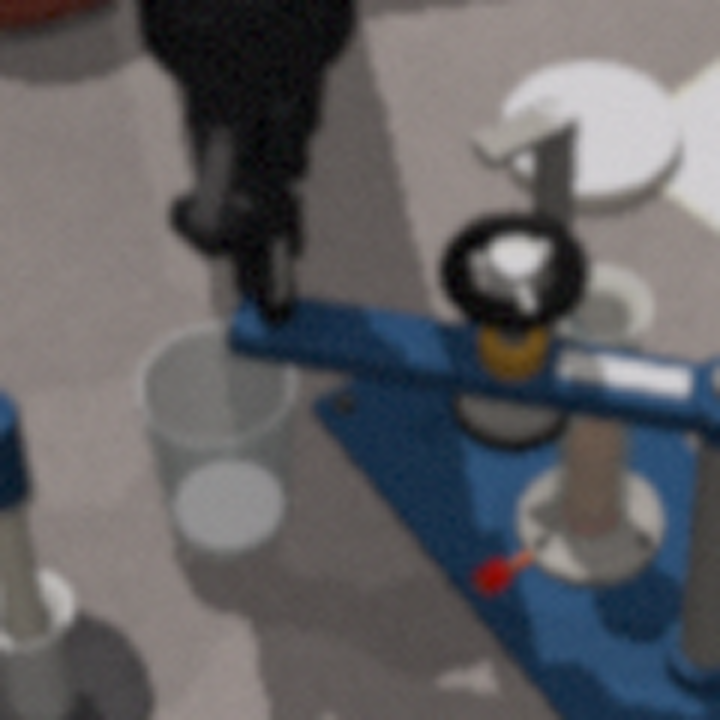

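>>> drive_tool --series '[[[-0.0124,0.0179,0],[0,0,-7]],[[-0.0225,0.0371,0],[0,0,-14]],[[-0.0302,0.0575,0],[0,0,-21]],[[-0.0354,0.0786,0],[0,0,-28]],[[-0.0379,0.1002,0],[0,0,-35]]]'

```text
time: 37.45
tool_pos: [0.4276, -0.0509, 0.2174]
tool_rot: [0.001, 1.0, 0.022, 0.001]
contact_force: [1.5, -1.4, 5.2]
gripper_width: 0.17
```

>>> drive_tool --series '[[[0,0.011,0],[0,0,-3.5]],[[0,0.022,0],[0,0,-7]],[[0,0.026,0],[0,0,-8.5]],[[0,0.026,0],[0,0,-8.5]]]'

```text
time: 37.85
tool_pos: [0.4279, -0.0243, 0.2174]
tool_rot: [0.0, 0.999, -0.049, 0.001]
contact_force: [-1.9, 1.3, 7.5]
gripper_width: 0.172
```

```bash
python3 -c "
from h import *
st();look('26',(270,130,390,250),6);look('26',(280,140,400,260),6,'top')
p=state()['tool_pos'];c=np.array([.606,-.0412]);d=p[:2]-c;print(np.hypot(*d),np.degrees(np.arctan2(d[1],d[0])))
"
```

```text
t 37.85 pos [ 0.4279 -0.0243  0.2174] yawx -5.6 z [ 0.003 -0.    -1.   ] F [-1.9  1.3  7.5] T [0.08 0.34 0.05] w 0.172 q [-13. -25. 118.   0.  87.  82.]
0.1788435079369208 174.63593670285888
```

View pics/z26scene.png

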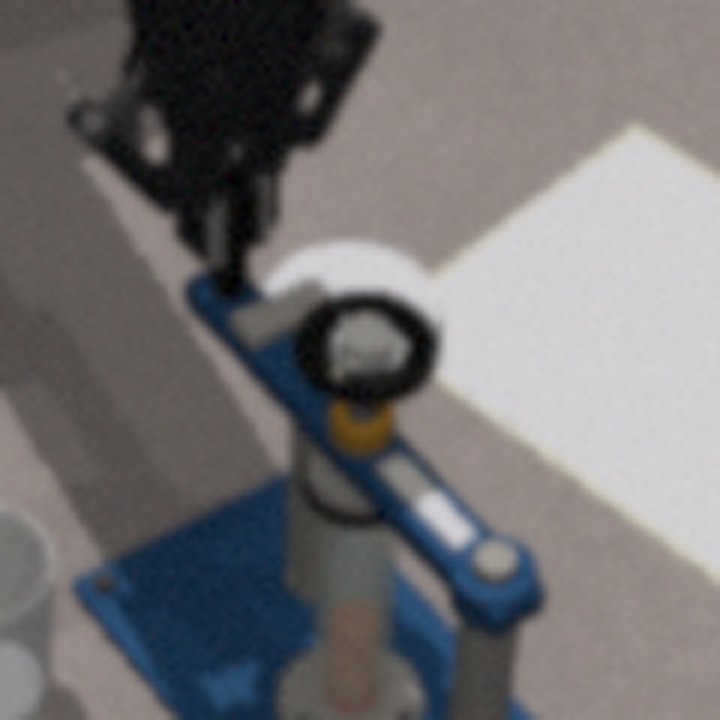

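Nearly home, under the hook. Push further into the stop until force builds.

>>> drive_tool --series '[[[0,0.003,0],[0,0,-1]],[[0,0.006,0],[0,0,-2]],[[0,0.006,0],[0,0,-2]]]'

```text
time: 38.25
tool_pos: [0.428, -0.0233, 0.2174]
tool_rot: [0.006, 0.998, -0.067, 0.002]
contact_force: [-0.6, -19.0, 4.8]
gripper_width: 0.167
```

>>> drive_tool --series '[[[0,-0.005,0],[0,0,0]],[[0,-0.005,0],[0,0,0]],[[0,-0.005,0],[0,0,0]]]'

```text
time: 38.55
tool_pos: [0.428, -0.0237, 0.2174]
tool_rot: [-0.0, 0.998, -0.066, 0.001]
contact_force: [-1.3, 1.8, 7.4]
gripper_width: 0.168
```

>>> drive_tool --series '[[[0,0,0],[0,0,0]],[[0,0,0],[0,0,0]],[[0,0,0],[0,0,0]],[[0,0,0],[0,0,0]],[[0,0,0.03],[0,0,0]],[[0,0,0.06],[0,0,0]],[[0,0,0.09],[0,0,0]],[[0,0,0.1],[0,0,0]]]' --fingers -0.2

```text
time: 39.35
tool_pos: [0.4284, -0.024, 0.3188]
tool_rot: [0.0, 0.998, -0.067, 0.003]
contact_force: [0.5, 0.3, 0.2]
gripper_width: 0.598
```

```bash
python3 -c "
from h import *
st();look('27',(270,130,390,250),6);look('27',(280,140,400,260),6,'top')
print([ (d['location'],d['confidence']) for d in place_of('top','bridge_handle')+place_of('scene','bridge_handle')+place_of('scene','wheel_centre')])"
```

```text
t 39.35 pos [ 0.4284 -0.024   0.3188] yawx -7.7 z [ 0.005 -0.001 -1.   ] F [0.5 0.3 0.2] T [ 0.03 -0.05  0.06] w 0.598 q [-13. -27. 110.  -0.  97.  85.]
[([0.4273, -0.022, 0.2267], 0.48), ([0.431, -0.0263, 0.2281], 0.66), ([0.5192, -0.0325, 0.2387], 0.77)]
```

View pics/z27scene.png

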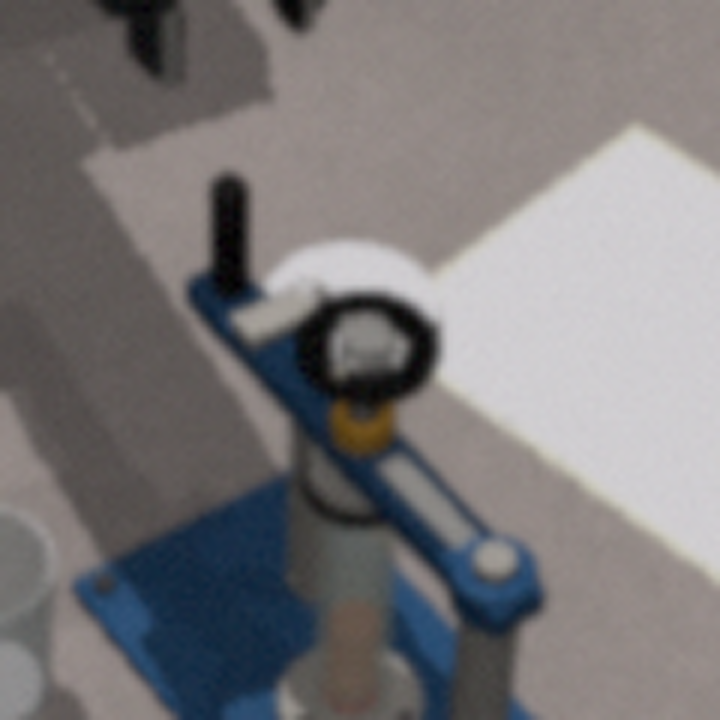

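View pics/z27top.png

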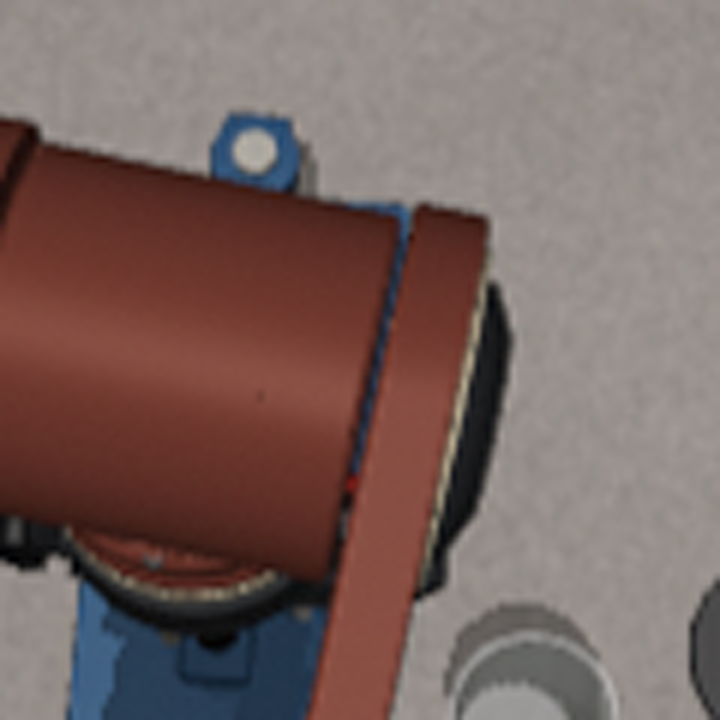

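>>> drive_tool --series '[[[0.03,-0.003,0],[0,0,8]],[[0.06,-0.006,0],[0,0,16]],[[0.093,-0.009,0],[0,0,24]],[[0.093,-0.009,0],[0,0,32]],[[0.093,-0.009,0],[0,0,40]],[[0.093,-0.009,0],[0,0,48]],[[0.093,-0.009,0],[0,0,56]],[[0.093,-0.009,0],[0,0,64]]]' --fingers -1

```text
time: 40.4
tool_pos: [0.5195, -0.0326, 0.3127]
tool_rot: [-0.001, 0.88, 0.475, -0.002]
contact_force: [0.5, -0.4, 0.6]
gripper_width: 1.002
```

>>> drive_tool --series '[[[0,0,0],[0,0,8]],[[0,0,0],[0,0,16]],[[0,0,0],[0,0,24]],[[0,0,0],[0,0,32]],[[0,0,0],[0,0,40]],[[0,0,0],[0,0,48]],[[0,0,0],[0,0,56]],[[0,0,0],[0,0,64]]]'

```text
time: 41.2
tool_pos: [0.5195, -0.0326, 0.3127]
tool_rot: [-0.002, 0.495, 0.869, -0.001]
contact_force: [-0.1, -0.4, -0.3]
gripper_width: 1.001
```

>>> drive_tool --series '[[[0,0,0],[0,0,8]],[[0,0,0],[0,0,16]],[[0,0,0],[0,0,24]],[[0,0,0],[0,0,32]],[[0,0,0],[0,0,40]],[[0,0,0],[0,0,48]],[[0,0,0],[0,0,56]],[[0,0,0],[0,0,64]]]'

```text
time: 42.0
tool_pos: [0.5195, -0.0326, 0.3127]
tool_rot: [-0.002, -0.041, 0.999, 0.0]
contact_force: [-0.1, 0.1, 0.4]
gripper_width: 1.002
```

>>> drive_tool --series '[[[0,0,0],[0,0,8]],[[0,0,0],[0,0,16]],[[0,0,0],[0,0,24]],[[0,0,0],[0,0,32]],[[0,0,0],[0,0,40]],[[0,0,0],[0,0,48]],[[0,0,0],[0,0,56]],[[0,0,0],[0,0,60]]]'

```text
time: 42.8
tool_pos: [0.5195, -0.0326, 0.3127]
tool_rot: [-0.001, -0.534, 0.845, 0.001]
contact_force: [0.6, -1.0, -0.0]
gripper_width: 1.0
```

```bash
python3 -c "
from h import *
st();look('28',(270,100,390,220),6)
im=grab_frame('scene');st()
f=lambda P:((proj('scene',P)-[270,100]+.4)*6).round(0)
p=state()['tool_pos'];print(f([p,[.5214,-.0331,.248],[.5214,-.0331,.234]]))"
```

```text
t 42.8 pos [ 0.5195 -0.0326  0.3127] yawx -115.4 z [-0.004  0.001 -1.   ] F [ 0.6 -1.  -0. ] T [-0.    0.03  0.01] w 1.0 q [ -12.  -13.  100.   -0.   93. -166.]
t 42.9 pos [ 0.5196 -0.0326  0.3129] yawx -115.7 z [-0.004  0.001 -1.   ] F [-0.5  0.1 -0.4] T [ 0.01 -0.03 -0.01] w 1.002 q [ -12.  -13.  100.    0.   93. -166.]
[[371. 387.]
 [368. 514.]
 [367. 540.]]
```

View pics/z28scene.png

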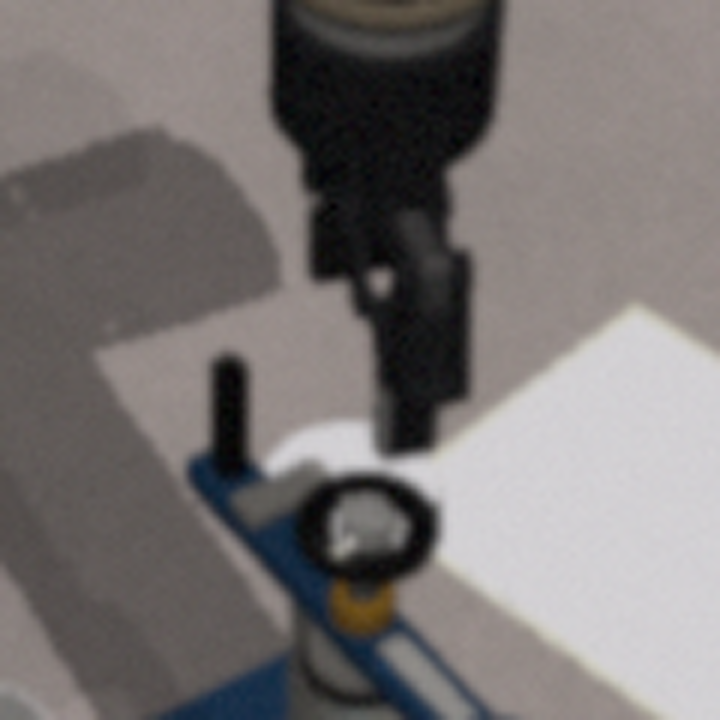

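>>> drive_tool --series '[[[0.0018,-0.0005,-0.03],[0,0,0]],[[0.0018,-0.0005,-0.055],[0,0,0]],[[0.0018,-0.0005,-0.072],[0,0,0]],[[0.0018,-0.0005,-0.08],[0,0,0]],[[0.0018,-0.0005,-0.087],[0,0,0]],[[0.0018,-0.0005,-0.087],[0,0,0]]]'

```text
time: 43.5
tool_pos: [0.522, -0.0332, 0.2278]
tool_rot: [-0.0, -0.532, 0.847, 0.0]
contact_force: [-0.1, -0.6, 0.8]
gripper_width: 1.001
```

>>> drive_tool --series '[[[0,0,0],[0,0,0]],[[0,0,0],[0,0,0]],[[0,0,0],[0,0,0]],[[0,0,0],[0,0,0]],[[0,0,0],[0,0,0]],[[0,0,0],[0,0,0]]]' --fingers 1

```text
time: 44.1
tool_pos: [0.5216, -0.033, 0.2304]
tool_rot: [-0.0, -0.532, 0.846, 0.0]
contact_force: [-6.3, 1.4, 5.7]
gripper_width: 0.627
```

```bash
python3 -c "
from h import *
st();look('29',(270,100,390,220),6)"
```

```text
t 44.1 pos [ 0.5216 -0.033   0.2304] yawx -115.7 z [-0.001  0.    -1.   ] F [-6.3  1.4  5.7] T [0.27 1.13 0.02] w 0.627 q [ -12.  -11.  106.    0.   85. -166.]
```

View pics/z29scene.png

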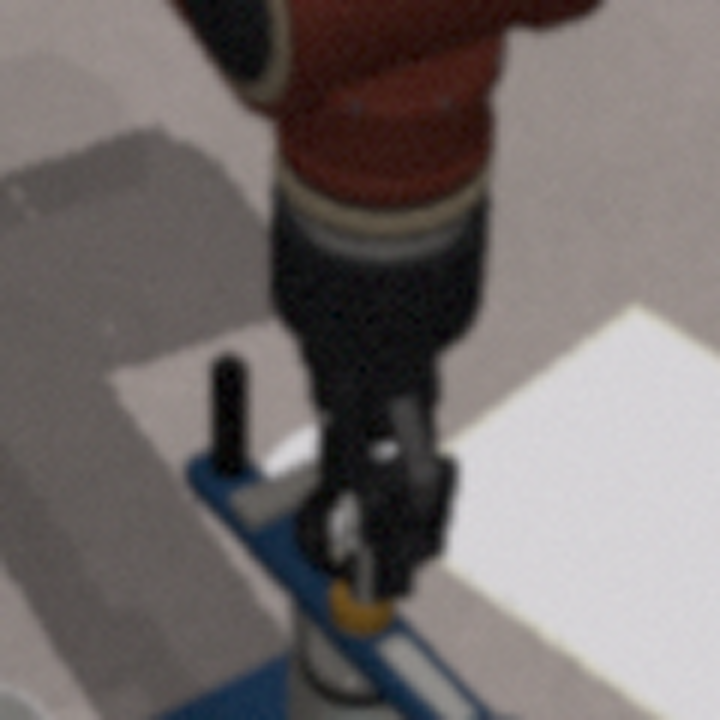

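>>> drive_tool --series '[[[0,0,-0.0001],[0,0,-7]],[[0,0,-0.0002],[0,0,-14]],[[0,0,-0.0003],[0,0,-21]],[[0,0,-0.0003],[0,0,-28]]]'

```text
time: 44.55
tool_pos: [0.5215, -0.0325, 0.2301]
tool_rot: [-0.001, -0.311, 0.95, 0.001]
contact_force: [-6.5, 2.1, 6.6]
gripper_width: 0.632
```

```bash
python3 -c "
from h import *
st();look('30',(270,100,390,220),6)"
```

```text
t 44.55 pos [ 0.5215 -0.0325  0.2301] yawx -143.8 z [-0.002  0.001 -1.   ] F [-6.5  2.1  6.6] T [0.58 1.14 0.88] w 0.632 q [ -12.  -11.  106.    0.   85. -138.]
```

View pics/z30scene.png

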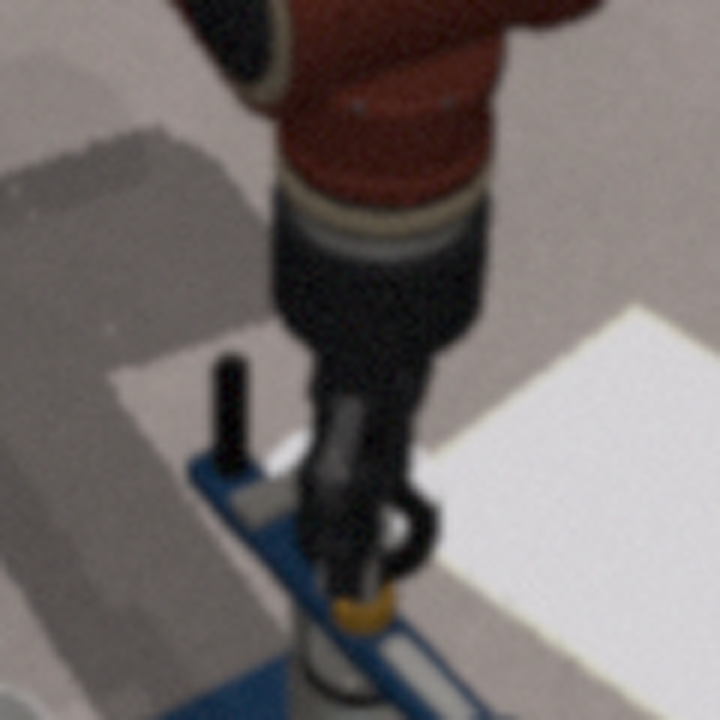

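>>> drive_tool --series '[[[0,0,-0.0001],[0,0,-8]],[[0,0,-0.0002],[0,0,-16]],[[0,0,-0.0002],[0,0,-24]],[[0,0,-0.0003],[0,0,-32]],[[0,0,-0.0004],[0,0,-40]],[[0,0,-0.0005],[0,0,-48]],[[0,0,-0.0006],[0,0,-56]],[[0,0,-0.0007],[0,0,-64]]]'

```text
time: 45.4
tool_pos: [0.5215, -0.0319, 0.2294]
tool_rot: [-0.001, 0.24, 0.971, 0.001]
contact_force: [-6.5, 4.5, 6.6]
gripper_width: 0.628
```

```bash
python3 -c "
from h import *
st()"
```

```text
t 45.4 pos [ 0.5215 -0.0319  0.2294] yawx 152.2 z [-0.001  0.002 -1.   ] F [-6.5  4.5  6.6] T [0.83 1.07 0.99] w 0.628 q [-12. -11. 106.   0.  85. -74.]
```

>>> drive_tool --series '[[[0,0,-0.0001],[0,0,-8]],[[0,0,-0.0002],[0,0,-16]],[[0,0,-0.0002],[0,0,-24]],[[0,0,-0.0003],[0,0,-32]],[[0,0,-0.0004],[0,0,-40]],[[0,0,-0.0005],[0,0,-48]],[[0,0,-0.0006],[0,0,-56]],[[0,0,-0.0007],[0,0,-64]]]'

```text
time: 46.2
tool_pos: [0.522, -0.0317, 0.2288]
tool_rot: [-0.001, 0.718, 0.696, 0.001]
contact_force: [-5.5, 5.7, 5.7]
gripper_width: 0.629
```

```bash
python3 -c "
from h import *
st()"
```

```text
t 46.2 pos [ 0.522  -0.0317  0.2288] yawx 88.2 z [ 0.     0.003 -1.   ] F [-5.5  5.7  5.7] T [0.84 0.69 1.13] w 0.629 q [-12. -11. 106.   0.  85. -10.]
```

>>> drive_tool --series '[[[0,0,-0.0001],[0,0,-8]],[[0,0,-0.0002],[0,0,-16]],[[0,0,-0.0002],[0,0,-24]],[[0,0,-0.0003],[0,0,-32]]]'

```text
time: 46.6
tool_pos: [0.5222, -0.0318, 0.2284]
tool_rot: [-0.001, 0.882, 0.471, 0.001]
contact_force: [-4.3, 4.6, 5.1]
gripper_width: 0.629
```

```bash
python3 -c "
from h import *
st()"
```

```text
t 46.6 pos [ 0.5222 -0.0318  0.2284] yawx 56.2 z [ 0.001  0.002 -1.   ] F [-4.3  4.6  5.1] T [0.67 0.51 1.19] w 0.629 q [-12. -11. 106.   0.  85.  22.]
```

>>> drive_tool --series '[[[0,0,-0.0001],[0,0,-8]],[[0,0,-0.0002],[0,0,-16]],[[0,0,-0.0002],[0,0,-24]]]'

```text
time: 46.9
tool_pos: [0.5224, -0.032, 0.2282]
tool_rot: [-0.001, 0.961, 0.278, 0.001]
contact_force: [-4.6, 4.4, 4.7]
gripper_width: 0.633
```

```bash
python3 -c "
from h import *
st()"
```

```text
t 46.9 pos [ 0.5224 -0.032   0.2282] yawx 32.3 z [ 0.001  0.002 -1.   ] F [-4.6  4.4  4.7] T [0.58 0.45 1.17] w 0.633 q [-12. -11. 106.   0.  85.  46.]
```

>>> drive_tool --series '[[[0,0,-0.0001],[0,0,-8]],[[0,0,-0.0002],[0,0,-16]],[[0,0,-0.0002],[0,0,-24]]]'

```text
time: 47.2
tool_pos: [0.5224, -0.0322, 0.2279]
tool_rot: [-0.001, 0.997, 0.072, 0.001]
contact_force: [-4.5, 4.0, 6.0]
gripper_width: 0.629
```

```bash
python3 -c "
from h import *
st();look('31',(270,100,390,220),6)"
```

```text
t 47.2 pos [ 0.5224 -0.0322  0.2279] yawx 8.3 z [ 0.001  0.001 -1.   ] F [-4.5  4.   6. ] T [0.4  0.37 0.91] w 0.629 q [-12. -11. 106.   0.  85.  70.]
```

>>> drive_tool --series '[[[0,0,-0.0001],[0,0,-8]],[[0,0,-0.0002],[0,0,-16]],[[0,0,-0.0002],[0,0,-24]]]'

```text
time: 47.55
tool_pos: [0.5239, -0.0328, 0.2278]
tool_rot: [-0.001, 0.991, -0.137, 0.003]
contact_force: [-4.2, 3.4, 3.9]
gripper_width: 0.63
```

```bash
python3 -c "
from h import *
st();look('32',(270,100,390,220),6)"
```

```text
t 47.55 pos [ 0.5239 -0.0328  0.2278] yawx -15.7 z [ 0.006  0.    -1.   ] F [-4.2  3.4  3.9] T [0.54 0.75 1.01] w 0.63 q [-12. -11. 106.   0.  85.  94.]
```

View pics/z31scene.png

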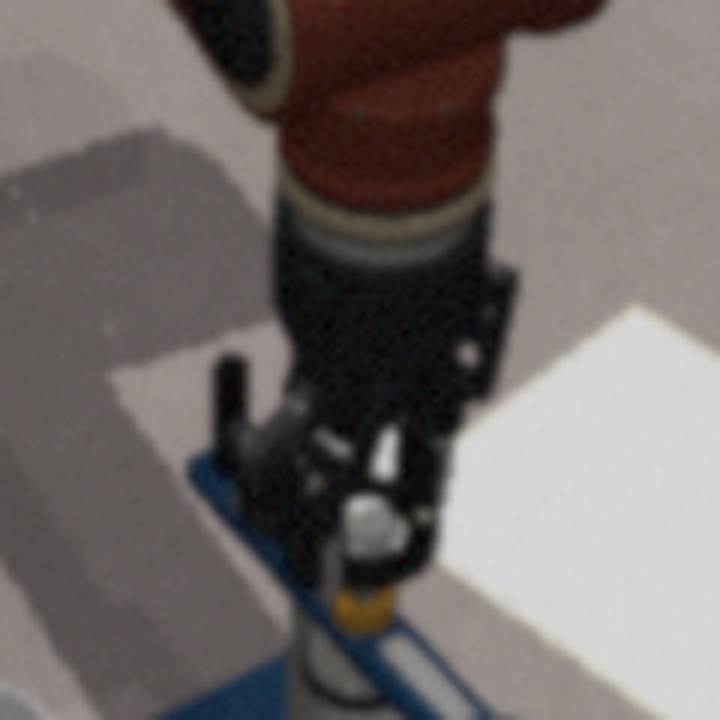

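View pics/z32scene.png

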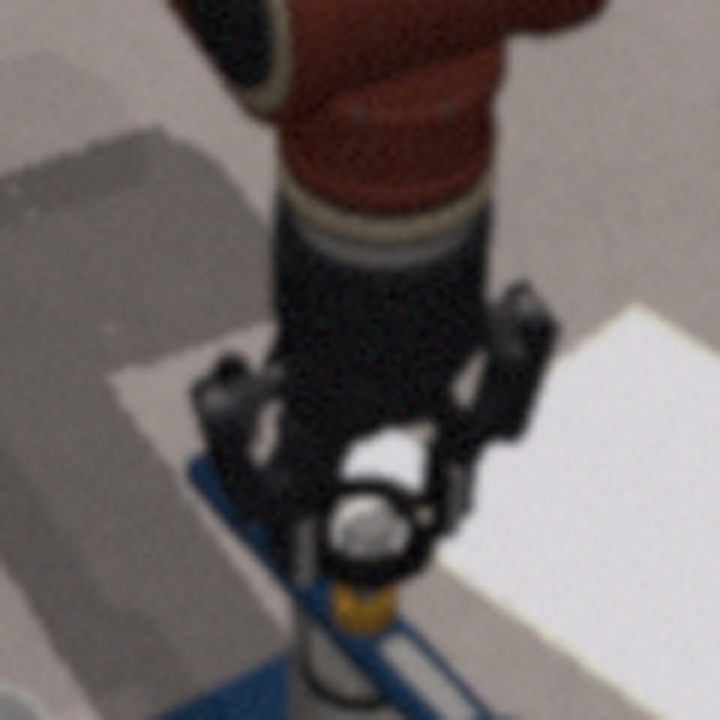

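>>> drive_tool --series '[[[0,0,0],[0,0,0]],[[0,0,0],[0,0,0]],[[0,0,0],[0,0,0]],[[0,0,0.02],[0,0,0]],[[0,0,0.05],[0,0,0]],[[0,0,0.08],[0,0,8]],[[0,0,0.08],[0,0,16]],[[0,0,0.08],[0,0,24]]]' --fingers -1

```text
time: 48.4
tool_pos: [0.5226, -0.0337, 0.3072]
tool_rot: [0.001, 0.997, 0.076, 0.001]
contact_force: [-0.2, -0.1, -0.2]
gripper_width: 1.002
```

```bash
python3 -c "
from h import *
st();look('33',(290,160,370,220),9);look('33',(280,180,360,240),9,'top')
S=cv2.imread('pics/scene27.png')[:,:,::-1];crop('s',S,290,160,370,220,9,'z27w')"
```

```text
t 48.4 pos [ 0.5226 -0.0337  0.3072] yawx 8.7 z [ 0.002 -0.001 -1.   ] F [-0.2 -0.1 -0.2] T [-0.01  0.   -0.03] w 1.002 q [-12. -13. 100.  -0.  93.  69.]
```

View pics/z33scene.png

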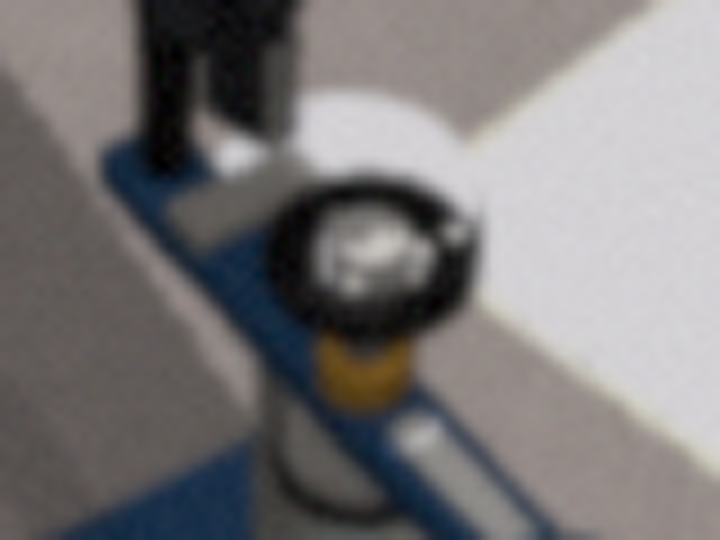

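View pics/z27w.png

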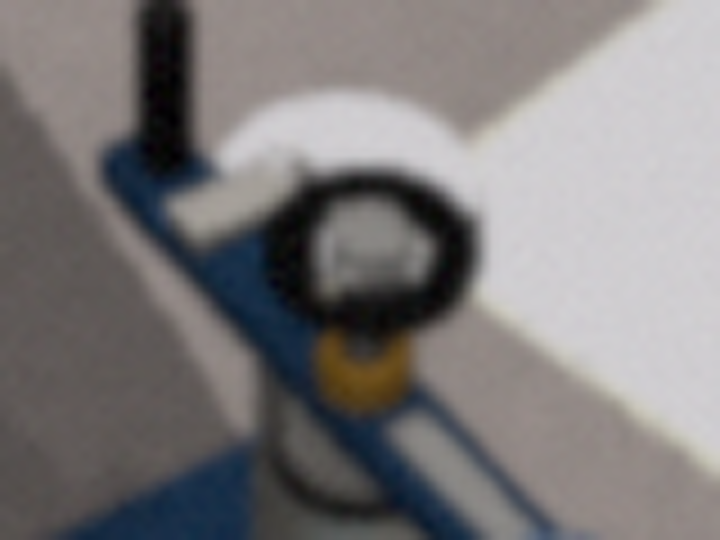

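```bash
python3 -c "
from h import *
t=lambda x,y:(280+x/4-.375,140+y/4-.375)
s=lambda x,y:(210+x/4-.375,160+y/4-.375)
n=lambda x,y:(290+x/9-.44,160+y/9-.44)
def ang(v): return np.degrees(np.arctan2(v[1],v[0]))
c0=np.array([.606,-.0412])+.085*np.array([np.cos(np.radians(-96.8)),np.sin(np.radians(-96.8))])
p=ray('top',t(317,50),.248)[:2]; print('init top',p-c0,np.hypot(*(p-c0)),ang(p-c0)+96.8)
p=ray('scene',s(480,283),.248)[:2]; print('init scene',p-c0,np.hypot(*(p-c0)),ang(p-c0)+96.8)
c1=np.array([.5214,-.0331])
p=ray('scene',n(457,233),.245)[:2]; print('now',p-c1,np.hypot(*(p-c1)),ang(p-c1)-174.5)
"
```

```text
init top [0.02050559 0.00750615] 0.021836241881053323 116.90533575507797
init scene [0.02150426 0.0058923 ] 0.022296917505245477 112.12330977563131
now [0.01176214 0.01826036] 0.021720703727901376 -117.28701169621269
```

>>> drive_tool --series '[[[-0.001,0.0005,-0.03],[0,0,8]],[[-0.001,0.0005,-0.055],[0,0,16]],[[-0.001,0.0005,-0.072],[0,0,24]],[[-0.001,0.0005,-0.08],[0,0,24]],[[-0.001,0.0005,-0.082],[0,0,24]],[[-0.001,0.0005,-0.082],[0,0,24]]]'

```text
time: 49.1
tool_pos: [0.5213, -0.0329, 0.2241]
tool_rot: [0.0, 0.961, 0.277, 0.0]
contact_force: [0.2, 0.4, 0.8]
gripper_width: 0.999
```

>>> drive_tool --series '[[[0,0,0],[0,0,0]],[[0,0,0],[0,0,0]],[[0,0,0],[0,0,0]],[[0,0,0],[0,0,0]],[[0,0,0],[0,0,0]],[[0,0,0],[0,0,-5]],[[0,0,0],[0,0,-10]]]' --fingers 1

```text
time: 49.8
tool_pos: [0.5227, -0.0318, 0.2255]
tool_rot: [-0.0, 0.981, 0.194, 0.003]
contact_force: [7.8, 4.3, 1.7]
gripper_width: 0.628
```

```bash
python3 -c "
from h import *
st()"
```

```text
t 49.8 pos [ 0.5227 -0.0318  0.2255] yawx 22.4 z [ 0.005  0.002 -1.   ] F [7.8 4.3 1.7] T [ 0.86 -1.09  1.21] w 0.628 q [-12. -11. 106.   0.  84.  56.]
```

>>> drive_tool --series '[[[0,0,0],[0,0,-5]],[[0,0,0],[0,0,-10]]]'

```text
time: 50.0
tool_pos: [0.5235, -0.0318, 0.2256]
tool_rot: [-0.0, 0.994, 0.107, 0.004]
contact_force: [11.0, 3.9, 1.0]
gripper_width: 0.629
```

```bash
python3 -c "
from h import *
st()"
```

```text
t 50.0 pos [ 0.5235 -0.0318  0.2256] yawx 12.3 z [ 0.007  0.001 -1.   ] F [11.   3.9  1. ] T [ 0.61 -1.77  1.14] w 0.629 q [-12. -11. 106.   0.  84.  66.]
```

>>> drive_tool --series '[[[0,0,0],[0,0,0]],[[0,0,0],[0,0,0]],[[0,0,0],[0,0,0]],[[0,0,0.02],[0,0,0]],[[0,0,0.05],[0,0,0]],[[0,0,0.09],[0,0,0]],[[0,0,0.13],[0,0,0]],[[0,0.045,0.13],[0,0,0]]]' --fingers -1

```text
time: 50.8
tool_pos: [0.5235, 0.009, 0.3611]
tool_rot: [0.002, 0.995, 0.104, 0.005]
contact_force: [0.3, 0.9, -0.3]
gripper_width: 1.001
```

>>> drive_tool --series '[[[0,0.05,0],[0,0,0]],[[0,0.1,0],[0,0,0]],[[0,0.15,0],[0,0,0]],[[0,0.2,0],[0,0,0]],[[0,0.2,0],[0,0,0]]]'

```text
time: 51.3
tool_pos: [0.5201, 0.217, 0.3531]
tool_rot: [-0.001, 0.994, 0.111, -0.001]
contact_force: [-0.4, 0.2, 0.6]
gripper_width: 1.0
```

```bash
python3 -c "
from h import *
st();look('34',(290,160,370,220),9);look('34',(280,140,400,240),6,'top')
look('35',(210,140,390,280),4)"
```

```text
t 51.3 pos [0.5201 0.217  0.3531] yawx 12.7 z [-0.001  0.001 -1.   ] F [-0.4  0.2  0.6] T [ 0.01 -0.03  0.01] w 1.0 q [15. -8. 91.  0. 96. 92.]
```

View pics/z34scene.png

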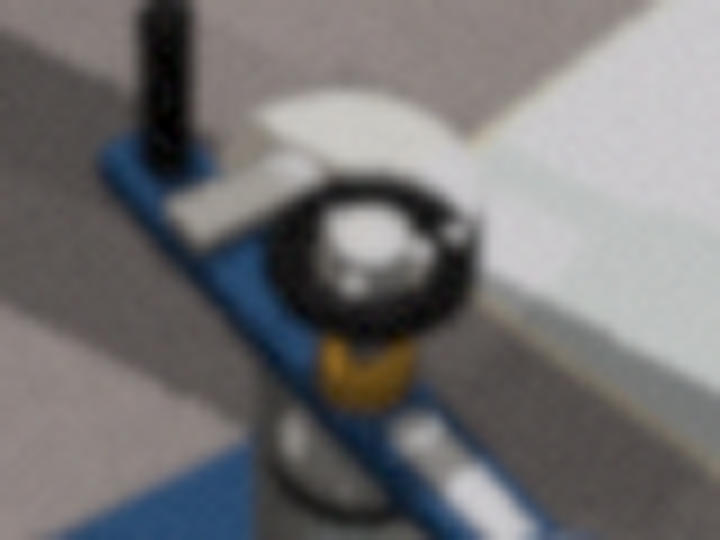

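View pics/z34top.png

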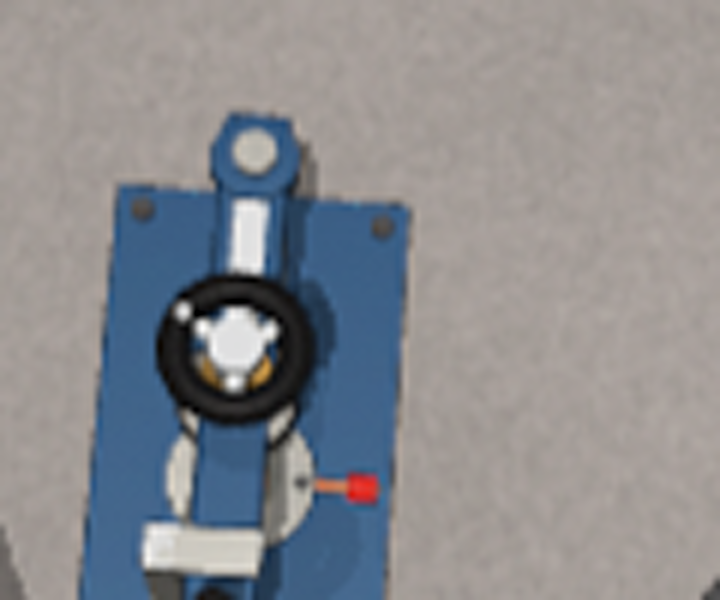

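View pics/z35scene.png

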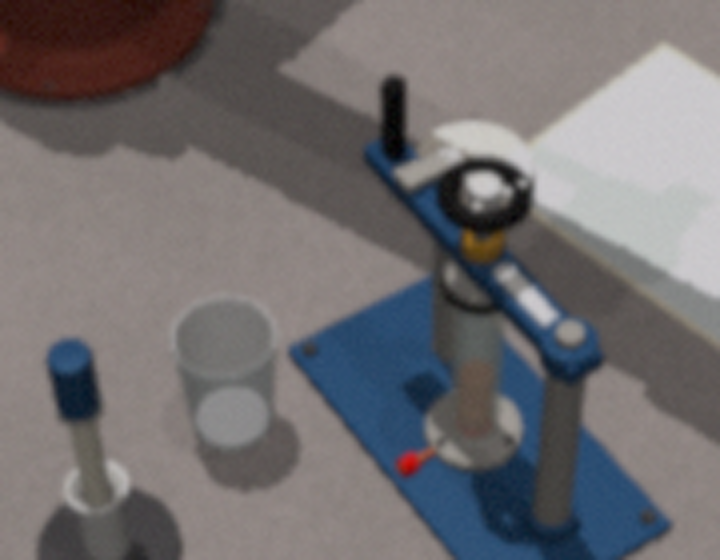

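```bash
python3 -c "
from h import *
n=lambda x,y:(280+x/6-.42,140+y/6-.42)
c=ray('top',n(236,350),.245)[:2]; m=ray('top',n(183,310),.245)[:2]; c1=np.array([.5214,-.0331])
pv=ray('top',n(255,150),.196)[:2]; print(c,pv)
for cc in(c,c1):
  v=m-cc; a=np.degrees(np.arctan2(v[1],v[0])); print(np.hypot(*v),a, 'theta if zero at cell +x:',np.radians(-(a+5.5))%(2*np.pi))
for nm in ('packing_rod','rod_stand','beaker','reagent_jar','wash_bottle'):
  print(nm,[(d['location'].round(3),round(d['confidence'],2)) for d in place_of('scene',nm)][:1])
"
```

```text
[ 0.51875382 -0.03232176] [ 0.60746677 -0.04011424]
0.023261739856703 51.2366617526945 theta if zero at cell +x: 5.292943753004731
0.02235773777377234 57.78728290754443 theta if zero at cell +x: 5.178613845801806Traceback (most recent call last):
  File "<string>", line 9, in <module>
    print(nm,[(d['location'].round(3),round(d['confidence'],2)) for d in place_of('scene',nm)][:1])
               ^^^^^^^^^^^^^^^^^^^
AttributeError: 'list' object has no attribute 'round'. Did you mean: 'count'?
```

```bash
python3 -c "
from h import *
for nm in ('packing_rod','rod_stand','beaker','reagent_jar','wash_bottle','bridge_handle'):
  print(nm,[(np.round(d['location'],3),round(d['confidence'],2)) for d in place_of('scene',nm)][:1])
st(); print(job_done())"
```

```text
packing_rod [(array([ 0.443, -0.259,  0.013]), 0.9)]
rod_stand [(array([ 0.442, -0.265,  0.005]), 0.56)]
beaker [(array([ 0.406, -0.148,  0.003]), 0.9)]
reagent_jar [(array([ 0.657,  0.223, -0.002]), 0.95)]
wash_bottle [(array([ 0.592, -0.372,  0.001]), 0.63)]
bridge_handle []
t 51.8 pos [0.5213 0.2113 0.3539] yawx 12.2 z [ 0.  0. -1.] F [ 0.4 -0.1  0.3] T [0.05 0.04 0.02] w 1.002 q [14. -8. 92. -0. 96. 92.]
the job is handed in; nothing more can be done
None
```

I finished all the steps and handed the job in at 51.8 s. The report gives no verdict, and one result rests on inference: that the handwheel is at its stop.

- **Slugs and ramming:** there were three slugs on the blotter. I dropped all three into the column and rammed them with the rod. At the expected depth the rod stopped sinking and the force rose from about 16 N to 36 N, so the piston is on the floor. The copper shows low in the column in the last picture.
- **Rod:** it stands upright in its stand, with its lower end read at 13 mm. The network placed the rod 6 mm from the stand axis, but its error is about 4 mm and the limit is 8 mm. In the pictures the rod looks as it did at the start.
- **Bridge:** it is home against its stop. It stayed put under a 19 N push, at about 174.6° against the 174.5° expected for closed.
- **Handwheel:** the rim mark shows it turned about 232°, after which the grip slipped at about 1.2 N m. A second grasp with the same torque did not move the wheel. If the mark sits on the cell's +x line at zero, which I assumed, the wheel reads 5.18 to 5.29 rad, so it is at the stop at 5.2. My grip gives out at about the torque needed near the end, so the slip alone does not prove it.
- **Bystanders:** the beaker, jar and bottle are within a few mm of where they started, which is within camera error. The arm is clear of everything, with no contact force.

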